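# Fetch a dropped wash-arm cap from under the drying rack with a reacher

### The arm

A 6-joint arm with a two-finger parallel gripper is mounted at the origin on the work surface. World frame = base frame: x ahead of the robot, y to its left, z up, the work surface at z = 0. Lengths are in m, angles in degrees, forces in N, time in s.
With the tool pointing down it reaches from about 0.3 to 0.75 m from the base axis. Payload 8.5 kg.
Tool frame: the origin (TCP) lies midway between the tips of the shut fingers; the grasp point (between the pads) lies 19 mm behind it; y points along the fingers, z is the direction in which the jaws open and shut, and the axes are right-handed (so a half turn about y gives the same grasp; the last joint's range is limited). The gripper opens to 85 mm and grips with 20 to 120 N. Pads are 22 mm wide; open, the fingers measure 114 mm over their backs; the gripper's body (76 mm by 85 mm) begins 54 mm behind the grasp point. The pads swing forward as they close: fully open they stand 13 mm farther back than shut.
Start: joints at [57.508, 21.807, 74.336, -0, 83.858, -12.336], TCP at [0.19, 0.516, 0.231] pointing down, gripper open.
Joint ranges: [-178.18, 178.18], [-50.72, 133.34], [12.68, 142.11], [-81.47, 261.47], [9.98, 163.14], [-165.26, 165.26]. Speed limits (degrees/s): [136.94, 136.94, 180, 180, 180, 180].

### API

Orientations are given as a 3x3 rotation matrix whose columns are the frame's x, y, z axes.
In Python, from rig import status, imaging, job gives the robot as it stands. The module is installed in compiled form; this text tells all that it offers.
- The arm moves only by the tool jog_arm, never from a script. Its argument "rows" is a list of rows, each an object of numbers: "hand": the opening, from 0 (shut) to 1 (fully open); "dx", "dy", "dz": the shift along the tool's x, y, z in cm; "ax", "ay", "az": the turn, a rotation vector about the tool's x, y, z in degrees. In form: [{"hand": .., "dx": .., "dy": .., "dz": .., "ax": .., "ay": .., "az": ..}, ...]. A call has exactly 5 rows; each row shifts and turns the commanded pose from where the row before left it, along the tool's axes as they then stand; what a row does not reach is not made up. A row lasts 1/12 s, in which the tool goes at most 41.7 mm and 7.16 degrees, less where a joint would pass 70% of its speed; a pose out of reach is approached as far as the arm can. A call is refused whole if a number of a shift passes 4.17 or a number of a turn 7.16, either way. A call with a gripper value outside its range is refused whole. The fingers move at their own pace and stop on an object; "newtons" is the grip in N (left out, the last holds). Time passes only in rows, so rows that do not move let the fingers close, or fill a call up. It gives the time, the measured TCP pose, the force and the opening at its end, in the units of the state.
- status.observe(): the state, without advancing time (a new reading comes with each control period).
- imaging.get_image(name): name is "scene" or "top"; returns the picture (420x560x3 uint8, red, green, blue); there is no depth.
- imaging.camera_model(name): a dict with "K" (3x3 intrinsics, pixels), "position" and "rotation" of the camera in the world. Camera axes: x right, y down, z forward; pixel columns grow to the right and rows downward; lengths in m; the calibration is good to about 2 mm. A picture is of the moment at which its call begins. camera_model takes no time and is no camera call.
- job.close_job(): hands the job in, once; it reports no verdict.
The state is a dict: "time_s": time; "q": joint angles; "qvel": joint speeds; "joint_efforts": joint torques, N m; "position": TCP position; "tool_rot": TCP orientation; "ft_force": force on the tool from outside, world axes, zero at the start; "wrist_torque": the same for the moment, N m; "grip_width": finger opening in m.
Only numpy, scipy, OpenCV 4.12 (cv2) and the standard library are available. Lean on these libraries where they do the work, as an engineer would, in place of code of your own. Each camera call takes 0.05 s, during which the arm holds its last target.

### The job

A small hexagonal plastic cap has dropped under the low drying rack. Pick up the reacher, reach in over the sill with it, squeeze its trigger gently so that the jaws close on the cap without cracking it, lift it out over the sill, gently lower it in the jaws until it rests upright in the shallow tray, and let it go. Then stand the reacher back upright on the open bench, clear of rack and tray, and let go of it; never touch the cap with the gripper, do not push hard on the rack, and leave everything else where it is.

Things in the scene. Friction and masses are not known exactly. Their poses are not given: they have to be found in the camera images.
- reacher_grip (a point): Grasp point of the reacher (pick-up tool, 350 mm, 0.40 kg, balanced near here), mid-way between two black upright handle plates, 78 mm above its underside. x: along the shaft to the jaws; y: from trigger plate (-y) to fixed plate; z up. Plates 60 mm long (x), 100 mm tall, graspable from 50 mm up; outer faces 60 mm apart at rest. Hold lightly at 57 mm to carry with jaws open.
- trigger_pad (a point): Middle of the trigger plate's outer face, 30 mm to -y of the grasp point at rest. Squeezing the plates together is resisted by a spring: 10 N at first, plus 0.3 N per mm. The moving jaw is rigid with the trigger: jaw gap and plate spacing shrink mm for mm; force on the cap = squeeze less spring. The jaws' mid-line stays in line with the plates' mid-line.
- trigger (a joint): Travel of the reacher's trigger: 0 released, jaws 44 mm apart; up to 0.030 m squeezed; 0.014 to 0.018 m when both jaws bear on the cap, depending on how it lies.
- reacher_jaws (a point): Point mid-way between the open jaws, 264 mm ahead (+x) of the grasp point, 15 mm above the underside; same axes. Jaws: flat upright plates 56 mm long in x (235 to 291 mm ahead of the grasp point), 8 mm thick, 44 mm apart inside when open, tips at the underside level. Head 48 mm tall; shaft and push-rod run 26 to 48 mm up; a cross-piece closes the jaws' rear, up to 240 mm ahead.
- reacher: The whole reacher, standing upright on its heel and jaw tip; origin on the underside below the grasp point, same axes. Heel 90 mm long (x -59 to +31 mm), 56 mm wide, 14 mm tall.
- cap_center (a point): The dropped cap, grey plastic: upright hexagonal prism, 26 mm across flats (x), 30 mm across corners, 28 mm high, with a round stub 14 mm across and 8 mm high on top; about 40 g. This point is on its axis, 18 mm above its underside; z is its axis. It stands under the rack, 55 to 95 mm in from the mouth, turned at random. Brittle: cracks if a jaw presses it with more than 20 N.
- cap: The same cap; origin at the centre of its underside.
- rack: Low steel drying rack, fixed, 240 mm deep (x), 320 mm wide (y); origin at bench level below its centre. Four 12 mm corner legs; open grating on top, 95 to 105 mm above the bench, a mug and a bowl on it. A small dark lid (60 mm disc) lies at the back of the gap; leave it.
- gap_mouth (a point): Centre of the rack's mouth at bench level, 120 mm to -x of the rack's centre; axes of the rack: +x leads into the gap. A sill bar 8 mm high, 8 mm thick lies on the bench all across the mouth: the cap must be lifted over it. Gap height 95 mm.
- tray: Shallow square aluminium tray, fixed, 110 x 110 mm outside, 12 mm high, walls and floor 4 mm thick, on the bench in front of the rack; origin at bench level below its centre. The cap goes here.
- tray_floor (a point): Centre of the tray's inner floor, 4 mm above the bench.

How it is judged:
By the outcome, as a careful person would: the job done as asked, in the order asked, and still so for the second after the job is handed in, with the robot touching nothing.
It also fails if it takes over 67 s, if anything falls off the work surface, if the arm or the gripper's body presses on something with over 40 N, if the wrist force passes 120 N, or if a joint passes its speed limit or range.

## Working session

There is one attempt and no reset: what is moved stays moved. The work goes in short steps, Python scripts to look and compute and a tool call to move; the robot and the scene stay as the last step left them, time stands still between calls to the robot, and variables do not carry over. Pictures are saved under pics/ and viewed, and the job is handed in when it is done.

Besides the shell and the picture viewer there is one more tool, called after ">>>" by a JSON object that holds its "api" and its "payload". jog_arm: Moves the arm, as the interface text tells. Its arguments: {"type":"object","properties":{"rows":{"type":"array"},"newtons":{"type":"number"}},"required":["rows"]}

```bash
mkdir -p pics; cat > h.py <<'E'
import numpy as np, cv2, json
from rig import status, imaging, job
np.set_printoptions(precision=4,suppress=True)
def snap(n,f):
    im=imaging.get_image(n); cv2.imwrite('pics/'+f+'.png',im[:,:,::-1]); return im
def ray(n,u,v,z):
    m=imaging.camera_model(n);K=np.array(m['K']);R=np.array(m['rotation']);p=np.array(m['position'])
    d=R@np.linalg.solve(K,[u,v,1.]); return p+d*(z-p[2])/d[2]
def proj(n,P):
    m=imaging.camera_model(n);K=np.array(m['K']);R=np.array(m['rotation']);p=np.array(m['position'])
    c=(np.atleast_2d(P)-p)@R; q=c@K.T; return q[:,:2]/q[:,2:]
E
python3 - <<'E'
from h import *
print(status.observe())
for n in('scene','top'):
    snap(n,n+'0'); print(imaging.camera_model(n))
E
```

```text
{'time_s': 0.0, 'q': array([ 57.5082,  21.8397,  74.3841,   0.0012,  83.8575, -12.3355]), 'qvel': array([ 0.1112,  0.1064,  0.022 ,  0.0573, -0.1171, -0.0103]), 'joint_efforts': array([ -0.0007, -44.8452, -23.1278,  -0.0002,   0.0047,   0.    ]), 'position': array([0.1894, 0.5161, 0.2307]), 'tool_rot': array([[ 0.9388, -0.0008,  0.3446],
       [-0.3446, -0.0012,  0.9388],
       [-0.0003, -1.    , -0.0014]]), 'ft_force': array([-0.431 , -0.5143, -0.1574]), 'wrist_torque': array([0.0008, 0.0108, 0.0274]), 'grip_width': 0.08539103359765807}
{'K': array([[389.9982,   0.    , 285.3795],
       [  0.    , 389.9982, 205.0675],
       [  0.    ,   0.    ,   1.    ]]), 'position': array([0.926 , 0.2186, 0.6478]), 'rotation': array([[-0.5925,  0.6063, -0.5303],
       [ 0.8053,  0.4306, -0.4074],
       [-0.0187, -0.6685, -0.7435]])}
{'K': array([[426.2357,   0.    , 288.7918],
       [  0.    , 426.2357, 204.6609],
       [  0.    ,   0.    ,   1.    ]]), 'position': array([ 0.4164, -0.061 ,  0.9188]), 'rotation': array([[ 0.0177, -0.9861,  0.165 ],
       [-0.9998, -0.0185, -0.0035],
       [ 0.0065, -0.1649, -0.9863]])}
```

View pics/scene0.png

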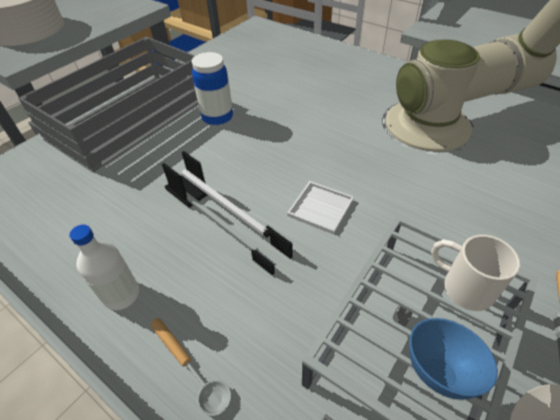

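View pics/top0.png

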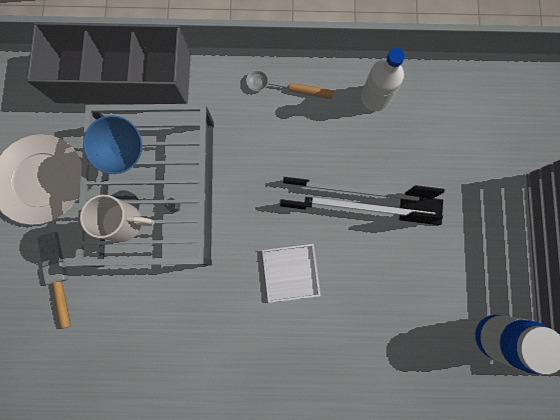

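```bash
python3 - <<'E'
from h import *
t=cv2.imread('pics/top0.png'); s=cv2.imread('pics/scene0.png')
def z(im,x,y,w,h,k,f):
    cv2.imwrite('pics/'+f+'.png',cv2.resize(im[y:y+h,x:x+w],None,fx=k,fy=k,interpolation=cv2.INTER_CUBIC))
z(t,250,165,200,150,4,'zt1'); z(t,70,95,160,190,3,'zt2')
z(s,150,140,200,150,4,'zs1'); z(s,290,200,200,150,4,'zs2'); z(s,290,290,200,130,4,'zs3')
E
```

```text
(no output)
```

View pics/zt1.png

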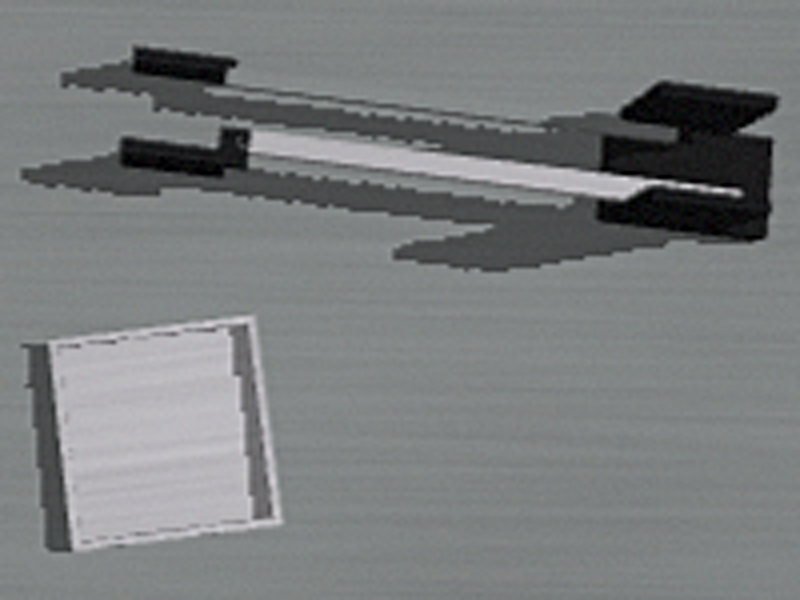

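View pics/zt2.png

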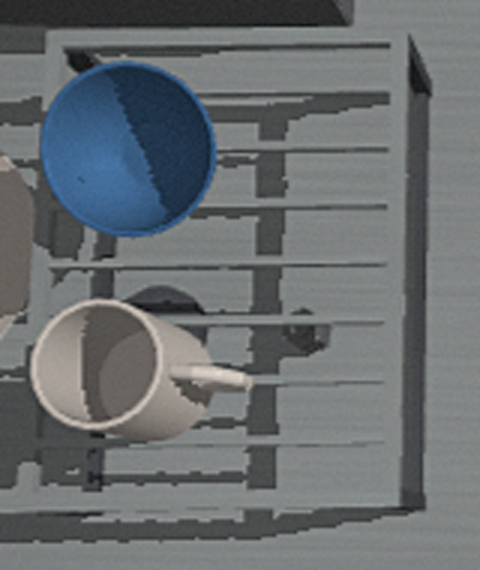

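View pics/zs1.png

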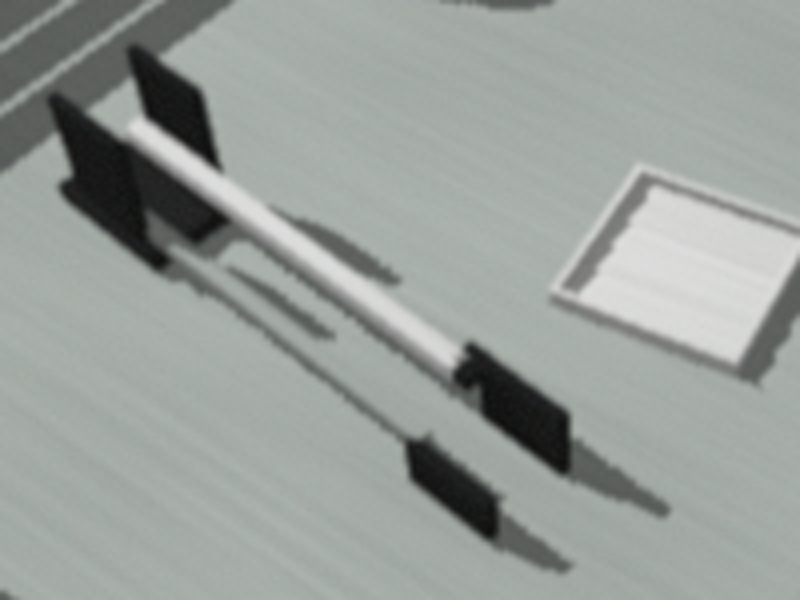

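View pics/zs2.png

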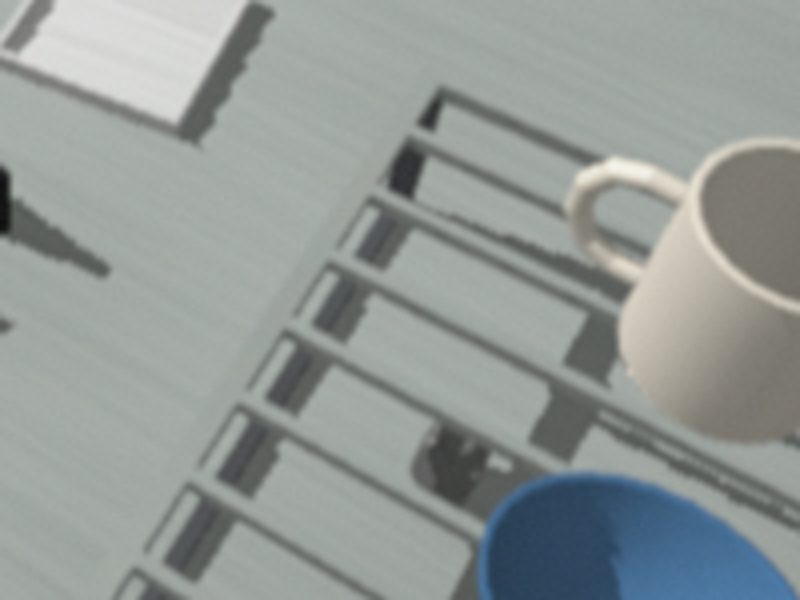

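View pics/zs3.png

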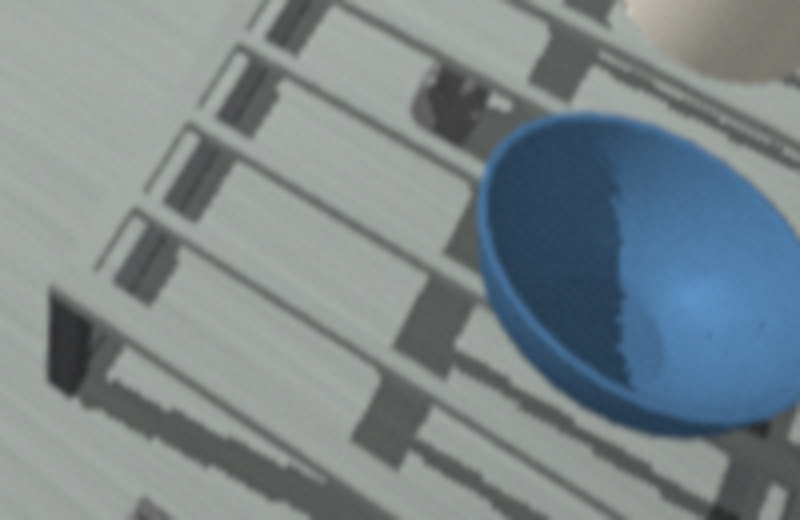

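```bash
cat > fit.py <<'E'
from h import *
from scipy.optimize import least_squares
def T(p,P):
    P=np.array(P,float); c,s=np.cos(p[2]),np.sin(p[2])
    return np.c_[p[0]+c*P[:,0]-s*P[:,1],p[1]+s*P[:,0]+c*P[:,1],P[:,2]]
def solve(obs,p0,**k):
    def r(p):
        o=[]
        for n,uv,P in obs: o.append(proj(n,T(p,[P]))[0]-uv)
        return np.ravel(o)
    s=least_squares(r,p0,loss='soft_l1',f_scale=1.0)
    return s.x,r(s.x).reshape(-1,2)
E
python3 - <<'E'
from fit import *
S=lambda u,v:(150+u/4,140+v/4)
Tt=lambda u,v:(250+u/4,165+v/4)
m=1e-3
def P(x,y,z): return (x*m,y*m,z*m)
obs=[('scene',S(568,471),P(291,22,0)),('scene',S(495,539),P(291,-30,0)),
('scene',S(570,412),P(291,22,48)),
('scene',S(165,268),P(31,-28,0)),
('scene',S(62,190),P(-59,-28,10)),
('top',Tt(122,166),P(291,30,48)),('top',Tt(122,140),P(291,22,48)),
('top',Tt(768,240),P(-59,28,14)),('top',Tt(772,137),P(-59,-28,14)),
('top',Tt(598,220),P(31,28,0)),('top',Tt(603,137),P(31,-28,10))]
p,r=solve(obs,[.42,-.33,np.pi/2])
print('reacher',p,np.degrees(p[2]));print(r)
for z in(100,114,128): print(z,proj('scene',T(p,[P(-30,-30,z),P(30,-30,z),P(-30,22,z),P(30,22,z)]))*4-[600,560],proj('top',T(p,[P(-30,-30,z),P(30,-30,z)]))*4-[1000,660])
print(proj('scene',T(p,[P(291,-30,48),P(291,-30,30),P(235,-30,48)]))*4-[600,560])
# tray top z=12 corners
h=.055
obs=[('top',Tt(50,343),(h,-h,0.012)),('top',Tt(252,317),(h,h,.012)),('top',Tt(282,522),(-h,h,.012)),('top',Tt(74,549),(-h,-h,.012)),]
# local x->world x, local y->world y : image left = +y
obs=[(n,uv,(a[0],-a[1],a[2])) for n,uv,a in obs]
p,r=solve(obs,[.25,-.05,0]);print('tray',p,np.degrees(p[2]));print(r)
for uv in[(640,163),(552,294),(740,368)]: print(ray('scene',*S(*uv),.012))
q=T(p,[(h,h,.012),(h,-h,.012),(-h,-h,.012),(-h,h,.012)]);print(q);print(proj('scene',q)*4-[600,560])
E
```

```text
reacher [ 0.5628 -0.3356  1.4746] 84.4883955522565
[[-0.4208 -0.7605]
 [ 0.0582 -0.8556]
 [-1.0939 -0.3757]
 [-1.8397  0.3423]
 [-1.4622 -1.9869]
 [-1.8826 -1.4596]
 [-1.429   1.2604]
 [-0.5712  0.2414]
 [-0.1534  0.4039]
 [-1.6776  1.2887]
 [ 0.1069 -3.9514]]
100 [[ 43.5515  89.3765]
 [113.871  140.6633]
 [122.1025  40.8395]
 [192.8649  88.9258]] [[776.2384  97.0504]
 [654.4123  83.2898]]
114 [[ 36.6851  69.2609]
 [107.6957 120.5258]
 [116.4176  20.731 ]
 [187.8951  68.7555]] [[786.8408  91.2375]
 [662.9643  77.2516]]
128 [[ 29.6408  48.6243]
 [101.3549  99.8485]
 [110.5901   0.1178]
 [182.7963  48.0616]] [[797.8049  85.2263]
 [671.8077  71.0076]]
[[490.9773 479.4461]
 [492.6219 501.1384]
 [405.0819 414.6042]]
tray [ 0.4229 -0.0717  0.1475] 8.453245738273429
[[-0.4929 -0.5197]
 [ 0.4129 -0.7258]
 [ 0.2435  0.4488]
 [-0.1766  0.7211]]
[ 0.3783 -0.1282  0.012 ]
[ 0.4888 -0.1108  0.012 ]
[ 0.4733 -0.0024  0.012 ]
[[ 0.4692 -0.0092  0.012 ]
 [ 0.4854 -0.118   0.012 ]
 [ 0.3766 -0.1342  0.012 ]
 [ 0.3604 -0.0254  0.012 ]]
[[732.8229 356.8348]
 [544.9363 284.2214]
 [633.1067 157.1869]
 [810.7562 219.2378]]
```

```bash
python3 - <<'E'
from h import *
t=cv2.imread('pics/top0.png'); s=cv2.imread('pics/scene0.png')
def z(im,x,y,w,h,k): return cv2.resize(im[y:y+h,x:x+w],None,fx=k,fy=k,interpolation=cv2.INTER_CUBIC)
a=z(t,150,180,40,50,10); b=z(s,380,290,50,50,8)
o=np.zeros((500,800,3),np.uint8); o[:500,:400]=a; o[:400,400:]=b
cv2.imwrite('pics/zc.png',cv2.convertScaleAbs(o,alpha=1.4))
E
```

```text
(no output)
```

View pics/zc.png

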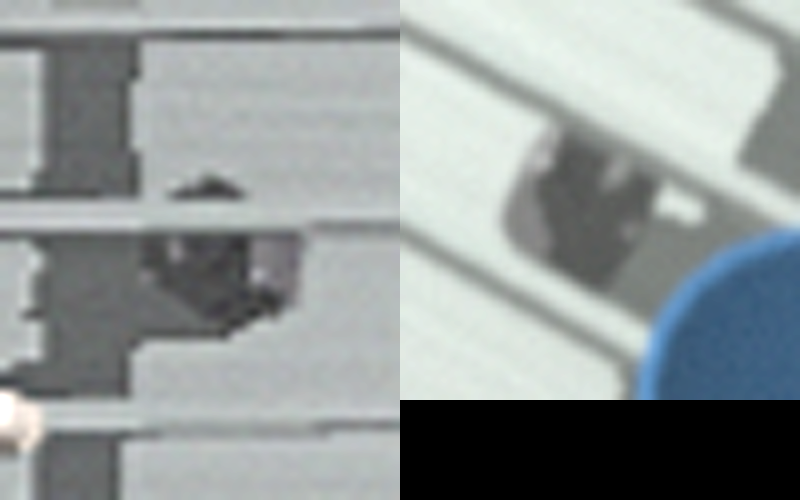

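```bash
python3 - <<'E'
from fit import *
a=np.linspace(0,2*np.pi,60)
def cyl(x,y,r=.0142,z=(0,.028)): return np.array([[x+r*np.cos(t),y+r*np.sin(t),zz] for zz in z for t in a])
def rt(p):
    q=proj('top',cyl(*p)); return [q[:,0].min()-164.5,q[:,0].max()-180.5,q[:,1].min()-197.8,q[:,1].max()-212.7]
s=least_squares(rt,[.42,.2]); print('cap top',s.x,s.fun)
def rs(p):
    q=proj('scene',cyl(*p)); return [q[:,0].min()-393.0,q[:,1].max()-326.3]
s=least_squares(rs,[.42,.2]); print('cap scene',s.x,s.fun,proj('scene',cyl(*s.x)).max(0),proj('scene',cyl(*s.x)).min(0))
Z=lambda u,v:(70+u/3,95+v/3); Q=lambda u,v:(290+u/4,200+v/4); Q3=lambda u,v:(290+u/4,290+v/4)
# rack frame x-> +world y ; local y -> -world x
for n,uv,z in[('top',Z(408,33),.105),('top',Z(402,508),.105),('top',Z(45,32),.105),('top',Z(430,95),.0),('top',Z(425,508),.0),('top',Z(402,508),.0),
 ('scene',Q(442,88),.105),('scene',Q3(50,290),.105),('scene',Q3(68,395),0),('scene',Q3(50,385),0)]: print(n,z,ray(n,*uv,z))
E
```

```text
cap top [0.5616 0.1852] [-0.3323  0.3427 -0.1353  0.1357]
cap scene [0.5623 0.1892] [-0.  0.] [413.085 326.3  ] [393.    303.622]
top 0.105 [0.7506 0.1062 0.105 ]
top 0.105 [0.4353 0.0943 0.105 ]
top 0.105 [0.7463 0.3487 0.105 ]
top 0.0 [0.745  0.1088 0.    ]
top 0.0 [0.438 0.098 0.   ]
top 0.0 [0.4377 0.1143 0.    ]
scene 0.105 [0.4523 0.1132 0.105 ]
scene 0.105 [0.7592 0.1125 0.105 ]
scene 0 [0.7562 0.1208 0.    ]
scene 0 [0.7573 0.1129 0.    ]
```

```bash
cat > plan.py <<'E'
from h import *
from scipy.spatial.transform import Rotation as Ro
def Rt(yaw): # reacher yaw (deg): tool z = -reacher y, tool y down
    y=np.radians(yaw); z=np.array([np.sin(y),-np.cos(y),0]); d=np.array([0,0,-1.]); return np.c_[np.cross(d,z),d,z]
def plan(pos,yaw,N,start=None,turnN=None):
    o=status.observe(); p=np.array(o['position']) ; R=np.array(o['tool_rot'])
    if start is not None: p,R=np.array(start[0]),Rt(start[1])
    Rg=Rt(yaw); n=N
    rows=[]
    for i in range(N):
        k=N-i; d=R.T@((np.array(pos)-p)/k)*100
        rv=Ro.from_matrix(R.T@Rg).as_rotvec(degrees=True)
        m=max(1,(turnN or N)-i); a=rv/m
        d=np.round(d,2);a=np.round(a,2)
        rows.append((d,a)); p=p+R@d/100; R=R@Ro.from_rotvec(a,degrees=True).as_matrix()
    for i,(d,a) in enumerate(rows):
        print(i,'dx %.2f dy %.2f dz %.2f | ax %.2f ay %.2f az %.2f'%(*d,*a))
    print('end',p, 't',o['time_s'],'w',o['grip_width'])
def st():
    o=status.observe(); R=o['tool_rot']; print('t',o['time_s'],'p',o['position'],'yaw',np.degrees(np.arctan2(R[0,2],-R[1,2])),'tilt',R[:,1],'F',o['ft_force'],'w',o['grip_width'],'q',o['q'])
E
python3 - <<'E'
from plan import *
plan([.563,-.335,.20],84.5,25,turnN=25)
E
```

```text
0 dx 2.58 dy 0.13 dz -2.68 | ax 0.00 ay 3.01 az 0.00
1 dx 2.71 dy 0.13 dz -2.54 | ax 0.00 ay 3.01 az 0.00
2 dx 2.84 dy 0.13 dz -2.40 | ax 0.00 ay 3.01 az 0.00
3 dx 2.96 dy 0.13 dz -2.24 | ax 0.00 ay 3.01 az 0.00
4 dx 3.08 dy 0.13 dz -2.08 | ax 0.00 ay 3.01 az 0.00
5 dx 3.18 dy 0.12 dz -1.92 | ax 0.00 ay 3.01 az 0.00
6 dx 3.28 dy 0.13 dz -1.75 | ax 0.00 ay 3.01 az 0.00
7 dx 3.37 dy 0.12 dz -1.58 | ax 0.00 ay 3.02 az 0.00
8 dx 3.45 dy 0.13 dz -1.40 | ax 0.00 ay 3.01 az 0.00
9 dx 3.51 dy 0.12 dz -1.21 | ax 0.00 ay 3.02 az 0.00
10 dx 3.57 dy 0.13 dz -1.03 | ax 0.00 ay 3.01 az 0.00
11 dx 3.62 dy 0.12 dz -0.84 | ax 0.00 ay 3.02 az 0.00
12 dx 3.66 dy 0.13 dz -0.64 | ax 0.00 ay 3.01 az 0.00
13 dx 3.69 dy 0.12 dz -0.45 | ax 0.00 ay 3.02 az 0.00
14 dx 3.71 dy 0.13 dz -0.26 | ax 0.00 ay 3.01 az 0.01
15 dx 3.72 dy 0.12 dz -0.06 | ax 0.01 ay 3.02 az 0.00
16 dx 3.72 dy 0.12 dz 0.14 | ax 0.00 ay 3.01 az 0.01
17 dx 3.70 dy 0.12 dz 0.33 | ax 0.01 ay 3.02 az 0.00
18 dx 3.68 dy 0.13 dz 0.52 | ax 0.00 ay 3.01 az 0.01
19 dx 3.65 dy 0.12 dz 0.72 | ax 0.01 ay 3.02 az 0.00
20 dx 3.61 dy 0.12 dz 0.91 | ax 0.00 ay 3.01 az 0.01
21 dx 3.55 dy 0.13 dz 1.10 | ax 0.01 ay 3.02 az 0.00
22 dx 3.49 dy 0.12 dz 1.28 | ax 0.00 ay 3.01 az 0.01
23 dx 3.42 dy 0.12 dz 1.46 | ax 0.01 ay 3.02 az 0.00
24 dx 3.34 dy 0.13 dz 1.64 | ax 0.00 ay 3.01 az 0.01
end [ 0.563 -0.335  0.2  ] t 0.1 w 0.08525863771614246
```

>>> {"api": "jog_arm", "payload": {"rows": [{"hand": 1,"dx": 2.6,"dy": 0,"dz": -2.7,"ay": 3},{"hand": 1,"dx": 2.7,"dy": 0,"dz": -2.5,"ay": 3},{"hand": 1,"dx": 2.8,"dy": 0,"dz": -2.4,"ay": 3},{"hand": 1,"dx": 3.0,"dy": 0,"dz": -2.2,"ay": 3},{"hand": 1,"dx": 3.1,"dy": 0,"dz": -2.1,"ay": 3}]}}

```text
invalid input at $.rows[0]: expected keys hand, dx, dy, dz, ax, ay, az
```

>>> {"api": "jog_arm", "payload": {"rows": [{"hand": 1,"dx": 3.2,"dy": 0.1,"dz": -1.9,"ay": 3},{"hand": 1,"dx": 3.3,"dy": 0.1,"dz": -1.7,"ay": 3},{"hand": 1,"dx": 3.4,"dy": 0.1,"dz": -1.6,"ay": 3},{"hand": 1,"dx": 3.4,"dy": 0.1,"dz": -1.4,"ay": 3},{"hand": 1,"dx": 3.5,"dy": 0.1,"dz": -1.2,"ay": 3}]}}

```text
invalid input at $.rows[0]: expected keys hand, dx, dy, dz, ax, ay, az
```

>>> {"api": "jog_arm", "payload": {"rows": [{"hand": 1,"dx": 3.6,"dy": 0.1,"dz": -1.0,"ay": 3},{"hand": 1,"dx": 3.6,"dy": 0.1,"dz": -0.8,"ay": 3},{"hand": 1,"dx": 3.7,"dy": 0.1,"dz": -0.6,"ay": 3},{"hand": 1,"dx": 3.7,"dy": 0.1,"dz": -0.4,"ay": 3},{"hand": 1,"dx": 3.7,"dy": 0.1,"dz": -0.2,"ay": 3}]}}

```text
invalid input at $.rows[0]: expected keys hand, dx, dy, dz, ax, ay, az
```

```bash
python3 - <<'E'
from plan import *
st();plan([.563,-.335,.20],84.5,10)
E
```

```text
t 0.1 p [0.1894 0.5161 0.2308] yaw 159.84454861386806 tilt [-0.0007 -0.0012 -1.    ] F [0.0342 0.035  0.7866] w 0.08525863771614246 q [ 57.5091  21.8383  74.3811  -0.0008  83.8585 -12.3354]
0 dx 6.44 dy 0.31 dz -6.70 | ax 0.01 ay 7.53 az 0.00
1 dx 7.26 dy 0.31 dz -5.80 | ax 0.01 ay 7.53 az 0.00
2 dx 7.96 dy 0.31 dz -4.80 | ax 0.01 ay 7.54 az 0.00
3 dx 8.52 dy 0.31 dz -3.71 | ax 0.01 ay 7.53 az 0.00
4 dx 8.93 dy 0.31 dz -2.56 | ax 0.00 ay 7.54 az 0.00
5 dx 9.20 dy 0.31 dz -1.37 | ax 0.01 ay 7.53 az 0.01
6 dx 9.29 dy 0.31 dz -0.15 | ax 0.00 ay 7.54 az 0.00
7 dx 9.24 dy 0.31 dz 1.07 | ax 0.01 ay 7.53 az 0.01
8 dx 9.01 dy 0.32 dz 2.27 | ax 0.00 ay 7.54 az 0.00
9 dx 8.64 dy 0.31 dz 3.43 | ax 0.01 ay 7.53 az 0.01
end [ 0.563 -0.335  0.2  ] t 0.1 w 0.08525863771614246
```

>>> {"api": "jog_arm", "payload": {"rows": [{"hand": 1,"dx": 2.6,"dy": 0,"dz": -2.7,"ax": 0,"ay": 3,"az": 0},{"hand": 1,"dx": 2.7,"dy": 0,"dz": -2.5,"ax": 0,"ay": 3,"az": 0},{"hand": 1,"dx": 2.8,"dy": 0,"dz": -2.4,"ax": 0,"ay": 3,"az": 0},{"hand": 1,"dx": 3.0,"dy": 0,"dz": -2.2,"ax": 0,"ay": 3,"az": 0},{"hand": 1,"dx": 3.1,"dy": 0,"dz": -2.1,"ax": 0,"ay": 3,"az": 0}]}}

```text
time_s: 0.52
position: [0.2648, 0.3448, 0.2311]
tool_rot: [[0.816, -0.0, 0.577], [-0.577, -0.0, 0.816], [-0.0, -1.0, -0.001]]
ft_force: [0.8, 0.3, 0.7]
grip_width: 0.0855
```

>>> {"api": "jog_arm", "payload": {"rows": [{"hand": 1,"dx": 3.2,"dy": 0.1,"dz": -1.9,"ax": 0,"ay": 3,"az": 0},{"hand": 1,"dx": 3.3,"dy": 0.1,"dz": -1.7,"ax": 0,"ay": 3,"az": 0},{"hand": 1,"dx": 3.4,"dy": 0.1,"dz": -1.6,"ax": 0,"ay": 3,"az": 0},{"hand": 1,"dx": 3.4,"dy": 0.1,"dz": -1.4,"ax": 0,"ay": 3,"az": 0},{"hand": 1,"dx": 3.5,"dy": 0.1,"dz": -1.2,"ax": 0,"ay": 3,"az": 0}]}}

```text
time_s: 0.93
position: [0.3402, 0.175, 0.2262]
tool_rot: [[0.639, -0.0, 0.769], [-0.769, 0.0, 0.639], [-0.0, -1.0, -0.0]]
ft_force: [1.2, 0.4, 0.0]
grip_width: 0.0855
```

>>> {"api": "jog_arm", "payload": {"rows": [{"hand": 1,"dx": 3.6,"dy": 0.1,"dz": -1.0,"ax": 0,"ay": 3,"az": 0},{"hand": 1,"dx": 3.6,"dy": 0.1,"dz": -0.8,"ax": 0,"ay": 3,"az": 0},{"hand": 1,"dx": 3.7,"dy": 0.1,"dz": -0.6,"ax": 0,"ay": 3,"az": 0},{"hand": 1,"dx": 3.7,"dy": 0.1,"dz": -0.4,"ax": 0,"ay": 3,"az": 0},{"hand": 1,"dx": 3.7,"dy": 0.1,"dz": -0.2,"ax": 0,"ay": 3,"az": 0}]}}

```text
time_s: 1.35
position: [0.4175, 0.0056, 0.2212]
tool_rot: [[0.417, -0.0, 0.909], [-0.909, 0.0, 0.417], [-0.0, -1.0, -0.0]]
ft_force: [1.1, 0.8, -0.3]
grip_width: 0.0856
```

```bash
python3 - <<'E'
from plan import *
st();plan([.563,-.335,.20],84.5,10)
E
```

```text
t 1.35 p [0.4175 0.0056 0.2212] yaw 114.66760484712582 tilt [-0.0002  0.0001 -1.    ] F [ 1.1116  0.8469 -0.338 ] w 0.0855638593990416 q [-15.5773   8.9605  94.5239   0.0046  76.5306 -40.246 ]
0 dx 3.70 dy 0.21 dz -0.10 | ax 0.00 ay 3.02 az -0.00
1 dx 3.70 dy 0.21 dz 0.10 | ax 0.00 ay 3.02 az -0.00
2 dx 3.69 dy 0.21 dz 0.29 | ax 0.00 ay 3.02 az -0.00
3 dx 3.67 dy 0.21 dz 0.48 | ax 0.00 ay 3.02 az -0.00
4 dx 3.64 dy 0.21 dz 0.68 | ax 0.00 ay 3.01 az -0.00
5 dx 3.60 dy 0.21 dz 0.87 | ax 0.00 ay 3.02 az -0.00
6 dx 3.55 dy 0.21 dz 1.06 | ax 0.00 ay 3.01 az -0.00
7 dx 3.49 dy 0.21 dz 1.24 | ax 0.00 ay 3.02 az -0.00
8 dx 3.42 dy 0.22 dz 1.42 | ax 0.01 ay 3.01 az -0.00
9 dx 3.35 dy 0.21 dz 1.60 | ax 0.00 ay 3.02 az -0.01
end [ 0.563 -0.335  0.2  ] t 1.35 w 0.0855638593990416
```

>>> {"api": "jog_arm", "payload": {"rows": [{"hand": 1,"dx": 3.7,"dy": 0.2,"dz": -0.1,"ax": 0,"ay": 3,"az": 0},{"hand": 1,"dx": 3.7,"dy": 0.2,"dz": 0.1,"ax": 0,"ay": 3,"az": 0},{"hand": 1,"dx": 3.7,"dy": 0.2,"dz": 0.3,"ax": 0,"ay": 3,"az": 0},{"hand": 1,"dx": 3.7,"dy": 0.2,"dz": 0.5,"ax": 0,"ay": 3,"az": 0},{"hand": 1,"dx": 3.6,"dy": 0.2,"dz": 0.7,"ax": 0,"ay": 3,"az": 0}]}}

```text
time_s: 1.77
position: [0.4914, -0.1642, 0.2109]
tool_rot: [[0.168, -0.001, 0.986], [-0.986, 0.0, 0.168], [-0.0, -1.0, -0.001]]
ft_force: [0.5, 0.6, 0.4]
grip_width: 0.0856
```

>>> {"api": "jog_arm", "payload": {"rows": [{"hand": 1,"dx": 3.6,"dy": 0.2,"dz": 0.9,"ax": 0,"ay": 3,"az": 0},{"hand": 1,"dx": 3.6,"dy": 0.2,"dz": 1.1,"ax": 0,"ay": 3,"az": 0},{"hand": 1,"dx": 3.5,"dy": 0.2,"dz": 1.2,"ax": 0,"ay": 3,"az": 0},{"hand": 1,"dx": 3.4,"dy": 0.2,"dz": 1.4,"ax": 0,"ay": 3,"az": 0},{"hand": 1,"dx": 3.3,"dy": 0.2,"dz": 1.6,"ax": 0,"ay": 3,"az": 0}]}}

```text
time_s: 2.18
position: [0.5652, -0.3338, 0.2007]
tool_rot: [[-0.093, -0.001, 0.996], [-0.996, 0.001, -0.093], [-0.001, -1.0, -0.001]]
ft_force: [1.2, 0.0, 0.6]
grip_width: 0.0856
```

```bash
python3 - <<'E'
from plan import *
a=snap('scene','s1');b=snap('top','t1');st()
o=status.observe(); p=o['position'];print(proj('scene',[p]),proj('top',[p]))
c=a[140:290,120:320][:,:,::-1]; d=b[120:270,330:530][:,:,::-1]
cv2.imwrite('pics/zs_1.png',cv2.resize(c,None,fx=4,fy=4,interpolation=2));cv2.imwrite('pics/zt_1.png',cv2.resize(d,None,fx=4,fy=4,interpolation=2))
E
```

```text
t 2.2833 p [ 0.5653 -0.3364  0.1987] yaw 84.54167120226059 tilt [-0.0017  0.0006 -1.    ] F [-0.1118  0.9496 -1.0573] w 0.08574596276945731 q [-41.0317  34.1863  58.3103  -0.0355  87.5995 -35.5718]
[[168.6159 123.333 ]] [[447.1456 191.3438]]
```

View pics/zs_1.png

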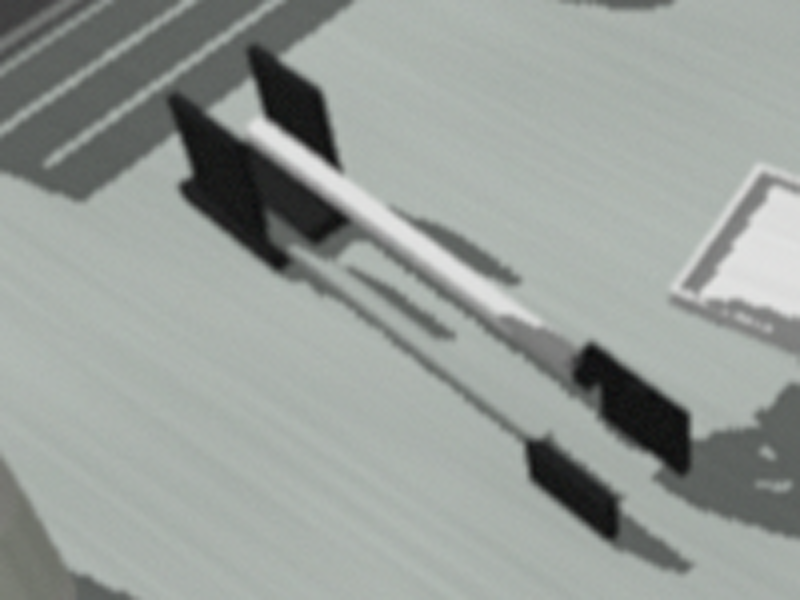

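View pics/zt_1.png

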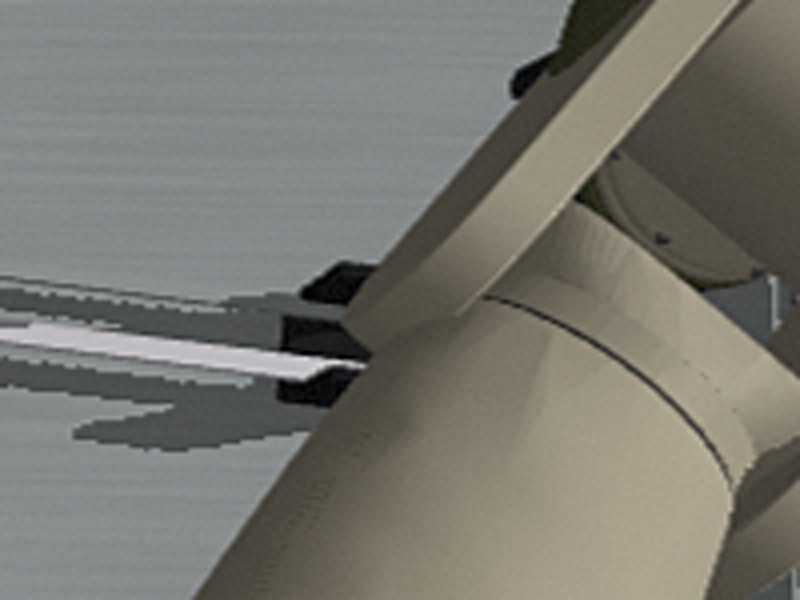

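```bash
python3 - <<'E'
import cv2
a=cv2.imread('pics/s1.png')[0:200,100:300]
cv2.imwrite('pics/zs_2.png',cv2.resize(a,None,fx=3,fy=3,interpolation=2))
E
```

```text
(no output)
```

View pics/zs_2.png

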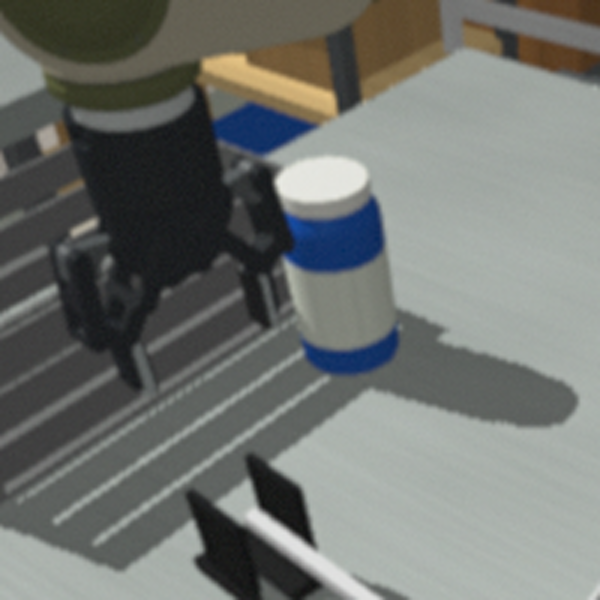

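```bash
python3 - <<'E'
from fit import *
p=np.array([.5653,-.3364,.1987]);z=np.array([.995,-.095,0])
for s in(-1,1): print(proj('scene',[p+s*.0428*z+[0,0,.013]])*1)
S=lambda u,v:(120+u/4,140+v/4)
Tt=lambda u,v:(250+u/4,165+v/4)
m=1e-3
def P(x,y,z): return (x*m,y*m,z*m)
sc=[('scene',S(688,474),P(291,22,0)),('scene',S(614,541),P(291,-30,0)),
('scene',S(691,412),P(291,22,48)),('scene',S(590,342),P(235,22,48)),
('scene',S(283,269),P(31,-28,0)),
('scene',S(170,92),P(-30,-30,100)),('scene',S(247,145),P(30,-30,100)),('scene',S(250,43),P(-30,22,100)),('scene',S(324,92),P(30,22,100))]
tp=[('top',Tt(122,166),P(291,30,48)),('top',Tt(122,140),P(291,22,48)),
('top',Tt(768,240),P(-59,28,14)),('top',Tt(772,137),P(-59,-28,14)),
('top',Tt(598,220),P(31,28,0)),('top',Tt(778,96),P(-30,-30,100)),('top',Tt(658,80),P(30,-30,100))]
for o in(sc,tp,sc+tp):
    p,r=solve(o,[.56,-.33,1.5]);print(p,np.degrees(p[2]),np.abs(r).max(0));print(r)
E
```

```text
[[184.8328 107.7866]]
[[148.1391 128.1882]]
[ 0.5609 -0.3324  1.4625] 83.79392040617027 [3.4882 3.0682]
[[ 0.3568 -0.1986]
 [ 0.8235 -0.1388]
 [-0.5292  0.9582]
 [ 3.4882  3.0682]
 [ 0.048   0.2124]
 [ 0.1261 -0.7283]
 [-1.7711 -0.9742]
 [-0.1103 -0.4866]
 [-1.1208 -0.5351]]
[ 0.564  -0.3377  1.4771] 84.62900872805614 [0.8629 1.6593]
[[-0.8629 -1.6593]
 [-0.4203  1.0602]
 [ 0.4197 -0.3504]
 [ 0.7638 -0.1828]
 [-0.6992  0.8075]
 [ 0.5642 -0.3453]
 [ 0.1098  0.2888]]
[ 0.5631 -0.3354  1.4729] 84.38838640904002 [3.3402 2.2671]
[[-0.5697 -1.225 ]
 [ 0.1093 -1.077 ]
 [-1.5001 -0.0851]
 [ 2.3924  2.2671]
 [-1.3899  0.1875]
 [-1.6313 -0.5918]
 [-3.3402 -0.9889]
 [-1.964  -0.4623]
 [-2.8078 -0.6603]
 [-1.9579 -1.8083]
 [-1.4976  0.9135]
 [-0.6797  0.1834]
 [-0.2157  0.3522]
 [-1.7782  1.1605]
 [-0.5059  0.181 ]
 [-0.9578  0.6892]]
```

>>> {"api": "jog_arm", "payload": {"rows": [{"hand": 1,"dx": -0.1,"dy": 1.5,"dz": -0.3,"ax": 0,"ay": 0,"az": 0},{"hand": 1,"dx": 0,"dy": 3.4,"dz": 0,"ax": 0,"ay": 0,"az": 0},{"hand": 1,"dx": 0,"dy": 3.8,"dz": 0,"ax": 0,"ay": 0,"az": 0},{"hand": 1,"dx": 0,"dy": 3.4,"dz": 0,"ax": 0,"ay": 0,"az": 0},{"hand": 1,"dx": 0,"dy": 2.3,"dz": 0,"ax": 0,"ay": 0,"az": 0}]}}

```text
time_s: 2.7
position: [0.5608, -0.3293, 0.0538]
tool_rot: [[-0.089, -0.004, 0.996], [-0.996, 0.003, -0.089], [-0.003, -1.0, -0.004]]
ft_force: [-0.1, 0.6, 0.5]
grip_width: 0.0853
```

```bash
python3 - <<'E'
from plan import *
a=snap('scene','s2');st()
cv2.imwrite('pics/zs_3.png',cv2.resize(a[110:240,120:280][:,:,::-1],None,fx=4,fy=4,interpolation=2))
E
```

```text
t 2.75 p [ 0.5595 -0.3283  0.0501] yaw 84.87326414283218 tilt [-0.0082  0.0072 -0.9999] F [-2.15    1.7642 -3.9024] w 0.08555714520920978 q [-40.8388  41.2124  70.7264   0.0046  68.6897 -35.7121]
```

View pics/zs_3.png

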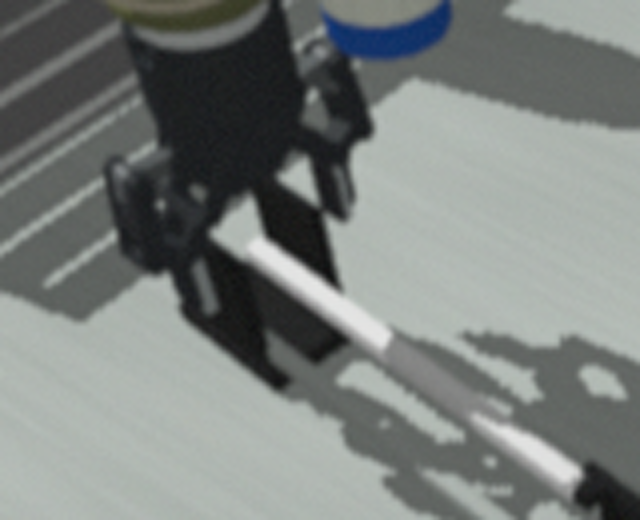

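>>> {"api": "jog_arm", "payload": {"rows": [{"hand": 1,"dx": 0.5,"dy": -0.2,"dz": 0.2,"ax": 0,"ay": 0,"az": 0},{"hand": 1,"dx": 0,"dy": 0,"dz": 0,"ax": 0,"ay": 0,"az": 0},{"hand": 1,"dx": 0,"dy": 0,"dz": 0,"ax": 0,"ay": 0,"az": 0},{"hand": 1,"dx": 0,"dy": 0,"dz": 0,"ax": 0,"ay": 0,"az": 0},{"hand": 0.8,"dx": 0,"dy": 0,"dz": 0,"ax": 0,"ay": 0,"az": 0}], "newtons": 20}}

```text
time_s: 3.17
position: [0.5641, -0.3363, 0.0608]
tool_rot: [[-0.09, 0.002, 0.996], [-0.996, -0.002, -0.09], [0.001, -1.0, 0.002]]
ft_force: [-0.7, 0.8, -0.3]
grip_width: 0.0754
```

>>> {"api": "jog_arm", "payload": {"rows": [{"hand": 0.75,"dx": 0,"dy": 0,"dz": 0,"ax": 0,"ay": 0,"az": 0},{"hand": 0.7,"dx": 0,"dy": 0,"dz": 0,"ax": 0,"ay": 0,"az": 0},{"hand": 0.67,"dx": 0,"dy": 0,"dz": 0,"ax": 0,"ay": 0,"az": 0},{"hand": 0.67,"dx": 0,"dy": 0,"dz": 0,"ax": 0,"ay": 0,"az": 0},{"hand": 0.67,"dx": 0,"dy": 0,"dz": 0,"ax": 0,"ay": 0,"az": 0}], "newtons": 20}}

```text
time_s: 3.58
position: [0.5639, -0.3361, 0.0602]
tool_rot: [[-0.09, 0.001, 0.996], [-0.996, -0.001, -0.09], [0.001, -1.0, 0.001]]
ft_force: [-0.8, 1.1, 5.2]
grip_width: 0.0573
```

>>> {"api": "jog_arm", "payload": {"rows": [{"hand": 0.67,"dx": 0,"dy": -0.3,"dz": 0,"ax": 0,"ay": 0,"az": 0},{"hand": 0.67,"dx": 0,"dy": -0.6,"dz": 0,"ax": 0,"ay": 0,"az": 0},{"hand": 0.67,"dx": 0,"dy": -0.7,"dz": 0,"ax": 0,"ay": 0,"az": 0},{"hand": 0.67,"dx": 0,"dy": -0.6,"dz": 0,"ax": 0,"ay": 0,"az": 0},{"hand": 0.67,"dx": 0,"dy": -0.3,"dz": 0,"ax": 0,"ay": 0,"az": 0}]}}

```text
time_s: 4.0
position: [0.5639, -0.3362, 0.0855]
tool_rot: [[-0.09, 0.001, 0.996], [-0.996, -0.001, -0.09], [0.001, -1.0, 0.001]]
ft_force: [0.9, -0.6, -4.2]
grip_width: 0.0573
```

```bash
python3 - <<'E'
from plan import *
a=snap('scene','s3');b=snap('top','t3');st()
cv2.imwrite('pics/zs_4.png',cv2.resize(a[110:290,120:320][:,:,::-1],None,fx=4,fy=4,interpolation=2)[:600])
cv2.imwrite('pics/zt_4.png',cv2.resize(b[130:260,250:450][:,:,::-1],None,fx=4,fy=4,interpolation=2))
E
```

```text
t 4.1 p [ 0.5638 -0.3362  0.0851] yaw 84.84565944943988 tilt [ 0.0009 -0.0009 -1.    ] F [-0.0529 -0.2764 -3.7525] w 0.05724632726561597 q [-41.1173  39.4189  67.8273  -0.0021  72.68   -35.9623]
```

View pics/zs_4.png

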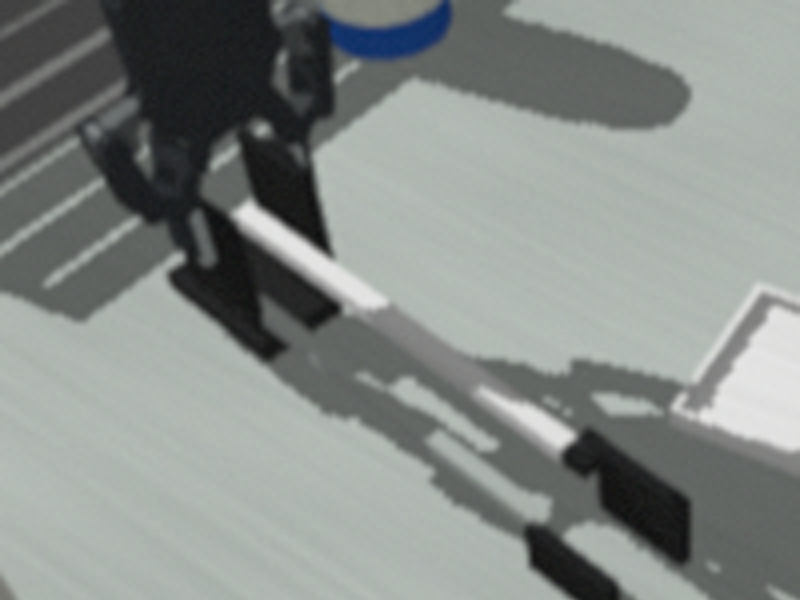

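View pics/zt_4.png

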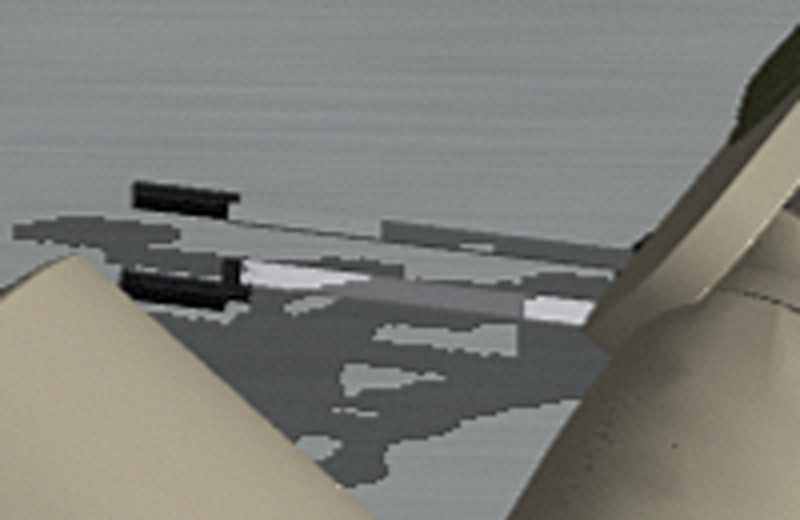

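```bash
cat > reach.py <<'E'
from fit import *
E
python3 - <<'E'
from fit import *
S=lambda u,v:np.array((120+u/4,110+v/4))
def at(n,uv,z): return ray(n,*uv,z)
for z in(.018,.022,.025,.028):
    print(z,'jaw',at('scene',S(690,563),z),'heel',at('scene',S(268,358),z))
print('before jaw',ray('scene',292,258.5,0),'heel',ray('scene',190.75,207.25,0))
E
```

```text
0.018 jaw [ 0.5658 -0.0436  0.018 ] heel [ 0.5895 -0.3141  0.018 ]
0.022 jaw [ 0.5681 -0.042   0.022 ] heel [ 0.5917 -0.3107  0.022 ]
0.025 jaw [ 0.5698 -0.0407  0.025 ] heel [ 0.5933 -0.3081  0.025 ]
0.028 jaw [ 0.5715 -0.0395  0.028 ] heel [ 0.5949 -0.3056  0.028 ]
before jaw [ 0.5713 -0.041   0.    ] heel [ 0.5917 -0.3051  0.    ]
```

```bash
python3 - <<'E'
from plan import *
plan([.561,-.195,.0853],90,10)
E
```

```text
0 dx -1.40 dy -0.00 dz -0.16 | ax -0.01 ay -0.52 az 0.00
1 dx -1.41 dy -0.00 dz -0.14 | ax -0.01 ay -0.51 az 0.01
2 dx -1.41 dy -0.00 dz -0.13 | ax -0.00 ay -0.52 az 0.00
3 dx -1.41 dy -0.00 dz -0.12 | ax -0.01 ay -0.51 az 0.01
4 dx -1.41 dy -0.00 dz -0.10 | ax -0.00 ay -0.52 az 0.00
5 dx -1.41 dy -0.00 dz -0.09 | ax -0.01 ay -0.51 az 0.01
6 dx -1.41 dy -0.01 dz -0.08 | ax -0.00 ay -0.52 az 0.00
7 dx -1.41 dy -0.00 dz -0.07 | ax -0.01 ay -0.51 az 0.01
8 dx -1.41 dy -0.01 dz -0.05 | ax -0.00 ay -0.52 az 0.00
9 dx -1.41 dy -0.00 dz -0.04 | ax -0.01 ay -0.51 az 0.01
end [ 0.561  -0.195   0.0853] t 4.1 w 0.05724632726561597
```

>>> {"api": "jog_arm", "payload": {"rows": [{"hand": 0.67,"dx": -0.7,"dy": 0,"dz": -0.1,"ax": 0,"ay": -0.5,"az": 0},{"hand": 0.67,"dx": -1.4,"dy": 0,"dz": -0.2,"ax": 0,"ay": -0.6,"az": 0},{"hand": 0.67,"dx": -1.6,"dy": 0,"dz": -0.2,"ax": 0,"ay": -0.6,"az": 0},{"hand": 0.67,"dx": -1.6,"dy": 0,"dz": -0.1,"ax": 0,"ay": -0.6,"az": 0},{"hand": 0.67,"dx": -1.7,"dy": 0,"dz": -0.1,"ax": 0,"ay": -0.6,"az": 0}]}}

```text
time_s: 4.52
position: [0.5611, -0.2643, 0.0841]
tool_rot: [[-0.039, -0.0, 0.999], [-0.999, 0.0, -0.039], [-0.0, -1.0, -0.0]]
ft_force: [0.3, 0.1, -3.9]
grip_width: 0.0575
```

>>> {"api": "jog_arm", "payload": {"rows": [{"hand": 0.67,"dx": -1.7,"dy": 0,"dz": -0.1,"ax": 0,"ay": -0.6,"az": 0},{"hand": 0.67,"dx": -1.7,"dy": 0,"dz": -0.1,"ax": 0,"ay": -0.6,"az": 0},{"hand": 0.67,"dx": -1.6,"dy": 0,"dz": -0.1,"ax": 0,"ay": -0.6,"az": 0},{"hand": 0.67,"dx": -1.4,"dy": 0,"dz": 0,"ax": 0,"ay": -0.5,"az": 0},{"hand": 0.67,"dx": -0.7,"dy": 0,"dz": 0,"ax": 0,"ay": 0,"az": 0}]}}

```text
time_s: 4.93
position: [0.5599, -0.1923, 0.0844]
tool_rot: [[0.003, -0.0, 1.0], [-1.0, 0.0, 0.003], [-0.0, -1.0, -0.0]]
ft_force: [-0.5, 0.6, -3.5]
grip_width: 0.0574
```

```bash
python3 - <<'E'
from plan import *
a=snap('scene','s4');b=snap('top','t4');st()
cv2.imwrite('pics/zs_5.png',cv2.resize(a[190:340,250:450][:,:,::-1],None,fx=4,fy=4,interpolation=2)[:600])
cv2.imwrite('pics/zt_5.png',cv2.resize(b[130:260,150:350][:,:,::-1],None,fx=4,fy=4,interpolation=2))
E
```

```text
t 5.0333 p [ 0.5601 -0.1933  0.0845] yaw 90.13094166691097 tilt [-0.  0. -1.] F [ 0.2321  0.8668 -3.5267] w 0.05741977817427996 q [-30.4819  33.9159  79.4849  -0.      66.5998 -30.6128]
```

View pics/zs_5.png

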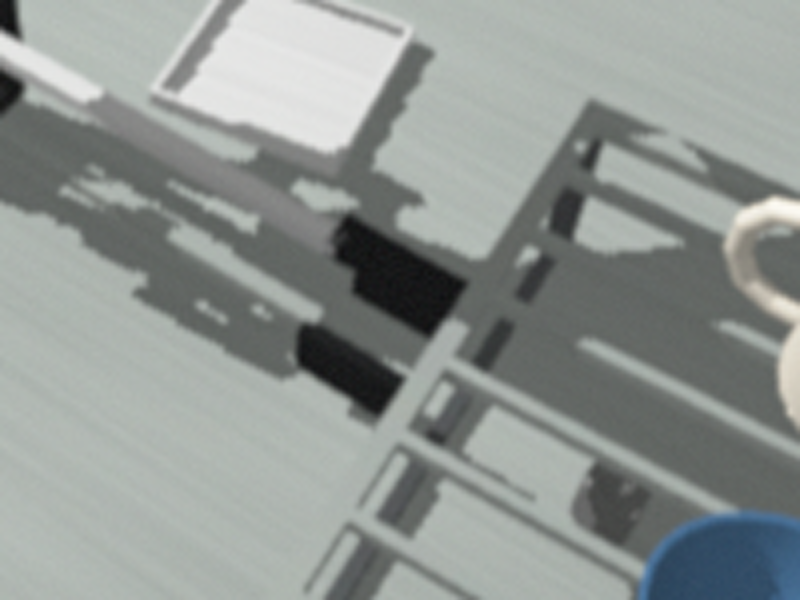

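View pics/zt_5.png

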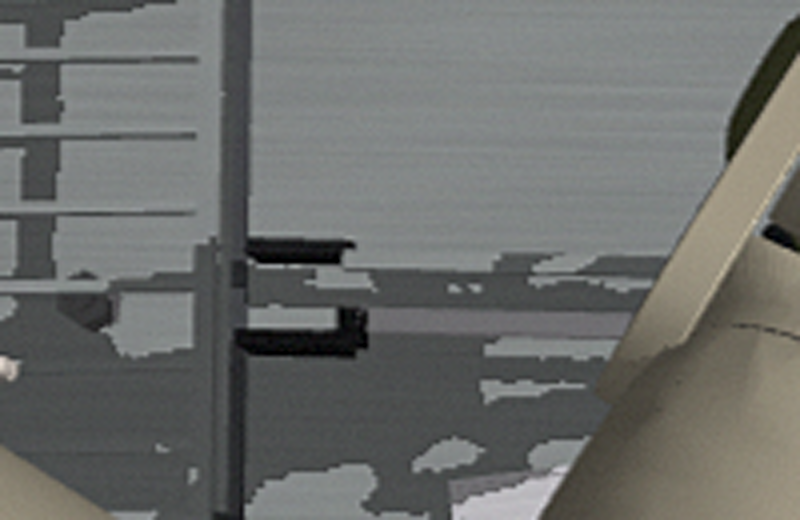

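```bash
python3 - <<'E'
from fit import *
u=lambda a,b:(150+a/4,130+b/4)
print('jaw upper in',ray('top',*u(300,264),.071),'lower in',ray('top',*u(300,329),.071))
print('upper out',ray('top',*u(300,238),.071),'lower out',ray('top',*u(300,356),.071))
print('sill near',ray('top',*u(248,200),0.0),ray('top',*u(246,400),0.0),ray('top',*u(222,200),.008))
S=lambda a,b:(250+a/4,190+b/4)
print('scene jaws tips lower: trig',ray('scene',*S(385,415),.0245),'fixed in',ray('scene',*S(430,336),.0245))
E
```

```text
jaw upper in [0.5736 0.0653 0.071 ] lower in [0.5404 0.0638 0.071 ]
upper out [0.587  0.0658 0.071 ] lower out [0.5267 0.0633 0.071 ]
sill near [0.6221 0.106  0.    ] [ 0.5115  0.1018 -0.    ] [0.62   0.1187 0.008 ]
scene jaws tips lower: trig [0.5895 0.0911 0.0245] fixed in [0.5421 0.0872 0.0245]
```

>>> {"api": "jog_arm", "payload": {"rows": [{"hand": 0.67,"dx": -0.6,"dy": 0,"dz": 0.1,"ax": 0,"ay": 0,"az": 0},{"hand": 0.67,"dx": -1.2,"dy": 0,"dz": 0,"ax": 0,"ay": 0,"az": 0},{"hand": 0.67,"dx": -1.4,"dy": 0,"dz": 0,"ax": 0,"ay": 0,"az": 0},{"hand": 0.67,"dx": -1.5,"dy": 0,"dz": 0,"ax": 0,"ay": 0,"az": 0},{"hand": 0.67,"dx": -1.5,"dy": 0,"dz": 0,"ax": 0,"ay": 0,"az": 0}]}}

```text
time_s: 5.45
position: [0.5607, -0.131, 0.0843]
tool_rot: [[0.001, -0.0, 1.0], [-1.0, 0.0, 0.001], [-0.0, -1.0, -0.0]]
ft_force: [-0.1, -0.1, -4.1]
grip_width: 0.058
```

>>> {"api": "jog_arm", "payload": {"rows": [{"hand": 0.67,"dx": -1.5,"dy": 0,"dz": 0,"ax": 0,"ay": 0,"az": 0},{"hand": 0.67,"dx": -1.4,"dy": 0,"dz": 0,"ax": 0,"ay": 0,"az": 0},{"hand": 0.67,"dx": -1.2,"dy": 0,"dz": 0,"ax": 0,"ay": 0,"az": 0},{"hand": 0.67,"dx": -0.8,"dy": 0,"dz": 0,"ax": 0,"ay": 0,"az": 0},{"hand": 0.67,"dx": -0.4,"dy": 0,"dz": 0,"ax": 0,"ay": 0,"az": 0}]}}

```text
time_s: 5.87
position: [0.5608, -0.0782, 0.0844]
tool_rot: [[0.002, -0.0, 1.0], [-1.0, 0.0, 0.002], [-0.0, -1.0, -0.0]]
ft_force: [0.4, 1.2, -3.4]
grip_width: 0.0574
```

```bash
python3 - <<'E'
from plan import *
a=snap('scene','s5');b=snap('top','t5');st()
cv2.imwrite('pics/zs_6.png',cv2.resize(a[230:355,320:480][:,:,::-1],None,fx=5,fy=5,interpolation=2)[:600])
cv2.imwrite('pics/zt_6.png',cv2.resize(b[160:260,120:280][:,:,::-1],None,fx=5,fy=5,interpolation=2))
E
```

```text
t 5.9667 p [ 0.5609 -0.0791  0.0844] yaw 90.08866806533148 tilt [ 0.0001 -0.0001 -1.    ] F [-0.773   0.4783 -3.3227] w 0.05763151580817094 q [-19.9929  31.7554  83.9424  -0.005   64.2953 -20.0795]
```

View pics/zs_6.png

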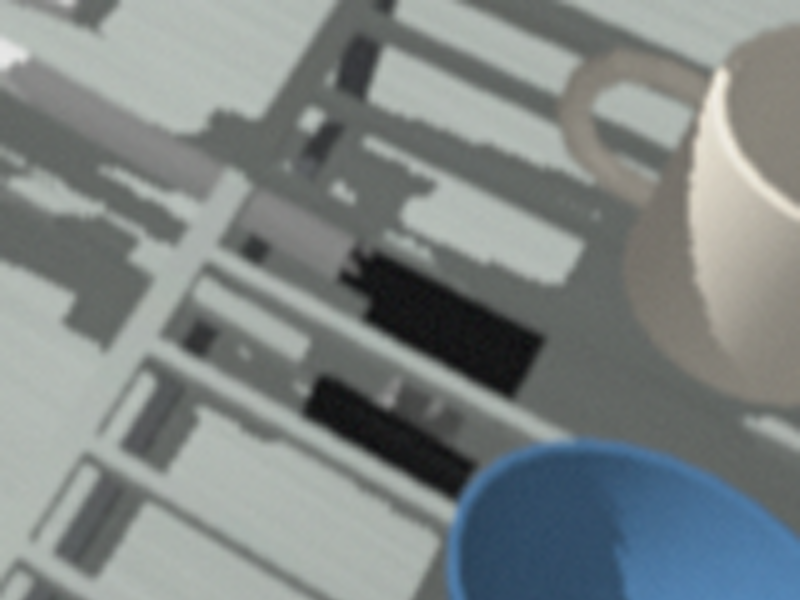

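View pics/zt_6.png

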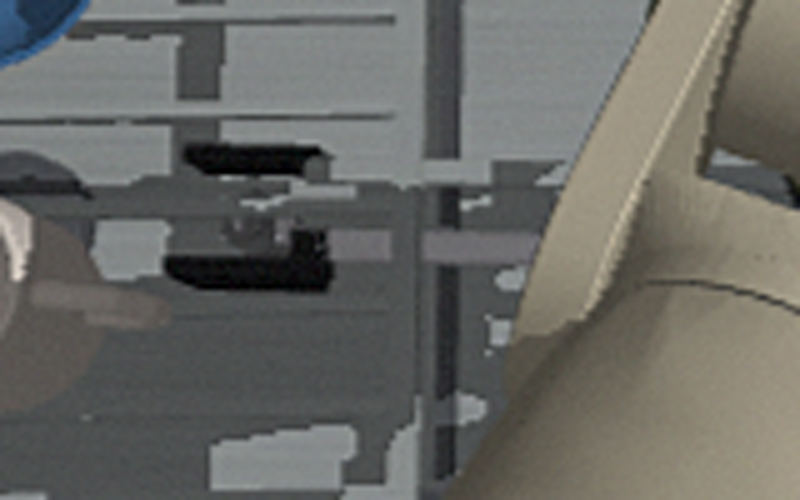

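```bash
python3 - <<'E'
from fit import *
u=lambda a,b:(120+a/5,160+b/5)
print('fixed jaw tip',ray('top',*u(165,262),.072),'rear',ray('top',*u(330,290),.0245),'cross rear',ray('top',*u(290,240),.072))
print('trig tip', ray('top',*u(183,150),.072))
print('cap top pts L/R at .028',ray('top',*u(225,220),.028),ray('top',*u(283,220),.028),'R at .01',ray('top',*u(285,220),.01))
S=lambda a,b:(320+a/5,230+b/5)
print('scene fixed tip top',ray('scene',*S(545,338),.072),'bot',ray('scene',*S(512,398),.0245))
print('scene trig rear top',ray('scene',*S(318,375),.05),'stub?',ray('scene',*S(395,380),.036),ray('scene',*S(460,420),.028))
print('cap pred', proj('scene',[[.561,.187,.036],[.561,.187,.028]])*5-[1600,1150],proj('top',[[.561,.187,.036],[.561,.187,.028]])*5-[600,800])
E
```

```text
fixed jaw tip [0.5373 0.2078 0.072 ] rear [0.5334 0.1525 0.0245] cross rear [0.5471 0.1584 0.072 ]
trig tip [0.5831 0.2038 0.072 ]
cap top pts L/R at .028 [0.562  0.1977 0.028 ] [0.5624 0.1732 0.028 ] R at .01 [0.5654 0.1771 0.01  ]
scene fixed tip top [0.5429 0.2131 0.072 ] bot [0.5396 0.2125 0.0245]
scene trig rear top [0.5852 0.1573 0.05  ] stub? [0.5636 0.1779 0.036 ] [0.5596 0.2016 0.028 ]
cap pred [[423.2695 388.7353]
 [418.3901 399.7894]] [[245.09   219.5488]
 [250.2082 222.7001]]
```

>>> {"api": "jog_arm", "payload": {"rows": [{"hand": 0.67,"dx": -0.3,"dy": 0,"dz": 0.1,"ax": 0,"ay": 0,"az": 0},{"hand": 0.67,"dx": -0.2,"dy": 0.4,"dz": 0,"ax": 0,"ay": 0,"az": 0},{"hand": 0.67,"dx": 0,"dy": 0.6,"dz": 0,"ax": 0,"ay": 0,"az": 0},{"hand": 0.67,"dx": 0,"dy": 0.6,"dz": 0,"ax": 0,"ay": 0,"az": 0},{"hand": 0.67,"dx": 0,"dy": 0.4,"dz": 0,"ax": 0,"ay": 0,"az": 0}]}}

```text
time_s: 6.38
position: [0.5615, -0.0748, 0.0632]
tool_rot: [[0.0, -0.001, 1.0], [-1.0, 0.0, 0.0], [-0.0, -1.0, -0.001]]
ft_force: [1.3, 0.7, -3.3]
grip_width: 0.0575
```

>>> {"api": "jog_arm", "payload": {"rows": [{"hand": 0.67,"dx": 0,"dy": 0.1,"dz": 0,"ax": 0,"ay": 0,"az": 0},{"hand": 0.62,"dx": 0,"dy": 0,"dz": 0,"ax": 0,"ay": 0,"az": 0},{"hand": 0.6,"dx": 0,"dy": 0,"dz": 0,"ax": 0,"ay": 0,"az": 0},{"hand": 0.58,"dx": 0,"dy": 0,"dz": 0,"ax": 0,"ay": 0,"az": 0},{"hand": 0.56,"dx": 0,"dy": 0,"dz": 0,"ax": 0,"ay": 0,"az": 0}], "newtons": 22}}

```text
time_s: 6.8
position: [0.5619, -0.0746, 0.0636]
tool_rot: [[0.001, 0.0, 1.0], [-1.0, -0.0, 0.001], [0.0, -1.0, 0.0]]
ft_force: [0.1, -0.7, -3.9]
grip_width: 0.0481
```

```bash
python3 - <<'E'
from plan import *
a=snap('scene','s6');b=snap('top','t6');st()
cv2.imwrite('pics/zs_7.png',cv2.resize(a[230:355,320:480][:,:,::-1],None,fx=5,fy=5,interpolation=2)[:600])
cv2.imwrite('pics/zt_7.png',cv2.resize(b[160:260,120:280][:,:,::-1],None,fx=5,fy=5,interpolation=2))
E
```

```text
t 6.9 p [ 0.5619 -0.0747  0.0635] yaw 90.04658578923086 tilt [ 0.0003 -0.0002 -1.    ] F [-0.8315 -0.3382 -3.1269] w 0.048534452565181754 q [-19.5301  33.3373  85.1365  -0.0037  61.506  -19.5749]
```

View pics/zs_7.png

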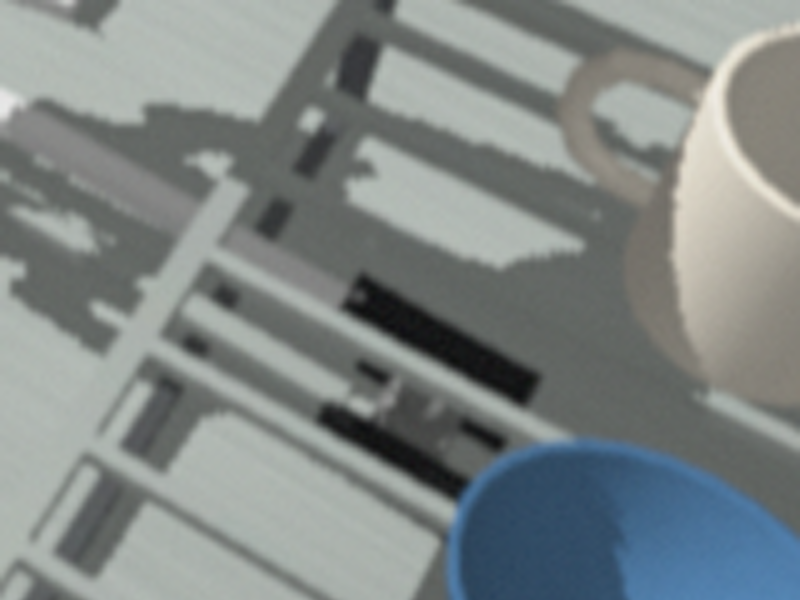

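View pics/zt_7.png

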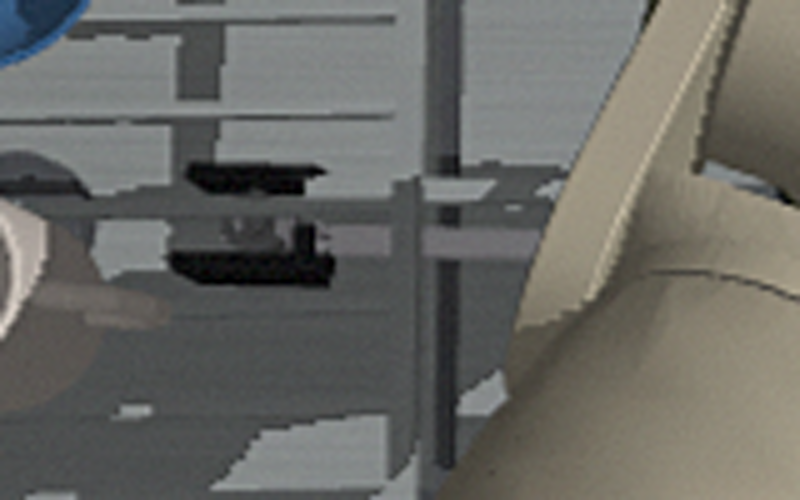

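>>> {"api": "jog_arm", "payload": {"rows": [{"hand": 0.55,"dx": 0,"dy": 0,"dz": 0,"ax": 0,"ay": 0,"az": 0},{"hand": 0.54,"dx": 0,"dy": 0,"dz": 0,"ax": 0,"ay": 0,"az": 0},{"hand": 0.53,"dx": 0,"dy": 0,"dz": 0,"ax": 0,"ay": 0,"az": 0},{"hand": 0.52,"dx": 0,"dy": 0,"dz": 0,"ax": 0,"ay": 0,"az": 0},{"hand": 0.51,"dx": 0,"dy": 0,"dz": 0,"ax": 0,"ay": 0,"az": 0}], "newtons": 23}}

```text
time_s: 7.32
position: [0.5619, -0.0747, 0.0634]
tool_rot: [[0.001, 0.0, 1.0], [-1.0, 0.0, 0.001], [-0.0, -1.0, 0.0]]
ft_force: [-1.3, -0.8, -2.5]
grip_width: 0.0448
```

>>> {"api": "jog_arm", "payload": {"rows": [{"hand": 0.5,"dx": 0,"dy": 0,"dz": 0,"ax": 0,"ay": 0,"az": 0},{"hand": 0.49,"dx": 0,"dy": 0,"dz": 0,"ax": 0,"ay": 0,"az": 0},{"hand": 0.48,"dx": 0,"dy": 0,"dz": 0,"ax": 0,"ay": 0,"az": 0},{"hand": 0.47,"dx": 0,"dy": 0,"dz": 0,"ax": 0,"ay": 0,"az": 0},{"hand": 0.46,"dx": 0,"dy": 0,"dz": 0,"ax": 0,"ay": 0,"az": 0}], "newtons": 23}}

```text
time_s: 7.73
position: [0.5619, -0.0746, 0.0634]
tool_rot: [[0.001, 0.0, 1.0], [-1.0, -0.0, 0.001], [0.0, -1.0, 0.0]]
ft_force: [0.2, -0.3, -3.5]
grip_width: 0.0446
```

>>> {"api": "jog_arm", "payload": {"rows": [{"hand": 0.44,"dx": 0,"dy": 0,"dz": 0,"ax": 0,"ay": 0,"az": 0},{"hand": 0.42,"dx": 0,"dy": 0,"dz": 0,"ax": 0,"ay": 0,"az": 0},{"hand": 0.42,"dx": 0,"dy": 0,"dz": 0,"ax": 0,"ay": 0,"az": 0},{"hand": 0.42,"dx": 0,"dy": 0,"dz": 0,"ax": 0,"ay": 0,"az": 0},{"hand": 0.42,"dx": 0,"dy": 0,"dz": 0,"ax": 0,"ay": 0,"az": 0}], "newtons": 23}}

```text
time_s: 8.15
position: [0.5619, -0.0747, 0.0634]
tool_rot: [[0.001, 0.0, 1.0], [-1.0, -0.0, 0.001], [0.0, -1.0, 0.0]]
ft_force: [0.2, -1.0, -3.5]
grip_width: 0.0449
```

>>> {"api": "jog_arm", "payload": {"rows": [{"hand": 0.42,"dx": 0,"dy": -0.3,"dz": 0,"ax": 0,"ay": 0,"az": 0},{"hand": 0.42,"dx": 0,"dy": -0.6,"dz": 0,"ax": 0,"ay": 0,"az": 0},{"hand": 0.42,"dx": 0,"dy": -0.7,"dz": 0,"ax": 0,"ay": 0,"az": 0},{"hand": 0.42,"dx": 0,"dy": -0.6,"dz": 0,"ax": 0,"ay": 0,"az": 0},{"hand": 0.42,"dx": 0,"dy": -0.3,"dz": 0,"ax": 0,"ay": 0,"az": 0}]}}

```text
time_s: 8.57
position: [0.5623, -0.0747, 0.0897]
tool_rot: [[0.001, 0.002, 1.0], [-1.0, -0.001, 0.001], [0.001, -1.0, 0.002]]
ft_force: [0.5, -0.4, -4.8]
grip_width: 0.0447
```

```bash
python3 - <<'E'
from plan import *
a=snap('scene','s7');b=snap('top','t7');st()
cv2.imwrite('pics/zs_8.png',cv2.resize(a[230:355,320:480][:,:,::-1],None,fx=5,fy=5,interpolation=2)[:600])
cv2.imwrite('pics/zt_8.png',cv2.resize(b[160:260,120:280][:,:,::-1],None,fx=5,fy=5,interpolation=2))
E
```

```text
t 8.6667 p [ 0.5622 -0.0747  0.0892] yaw 90.05014313584263 tilt [ 0.0015 -0.0006 -1.    ] F [-0.2928  0.0583 -4.0141] w 0.04460556563065169 q [-19.5252  31.4265  83.5908  -0.0052  64.888  -19.5731]
```

View pics/zs_8.png

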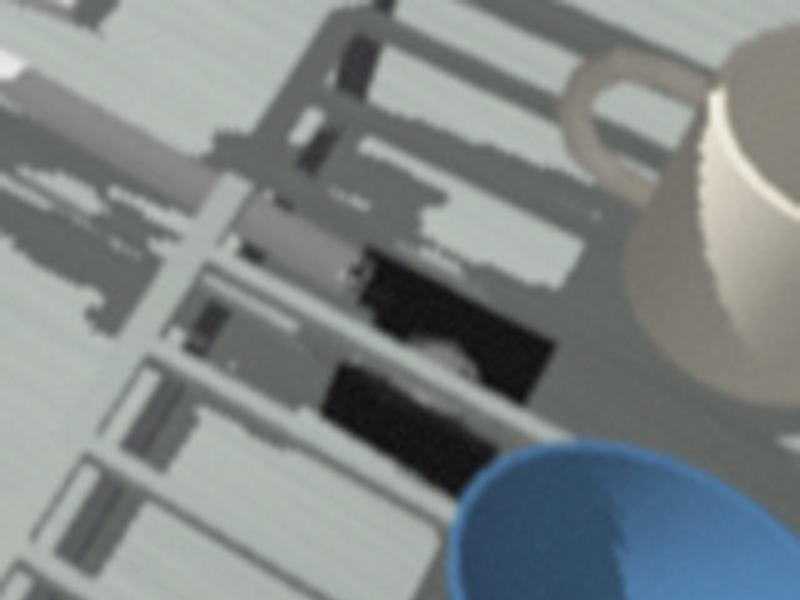

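View pics/zt_8.png

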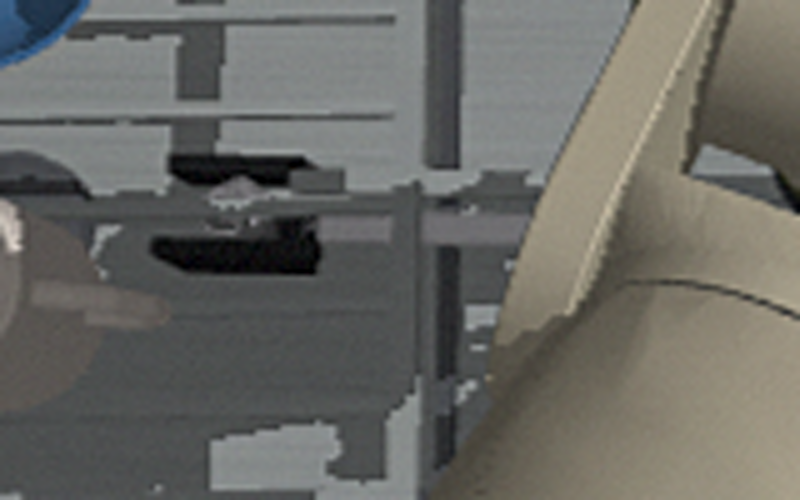

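>>> {"api": "jog_arm", "payload": {"rows": [{"hand": 0.42,"dx": 0.6,"dy": 0,"dz": 0,"ax": 0,"ay": 0,"az": 0},{"hand": 0.42,"dx": 1.3,"dy": 0,"dz": 0,"ax": 0,"ay": 0,"az": 0},{"hand": 0.42,"dx": 1.7,"dy": 0,"dz": 0,"ax": 0,"ay": 0,"az": 0},{"hand": 0.42,"dx": 1.9,"dy": 0,"dz": 0,"ax": 0,"ay": 0,"az": 0},{"hand": 0.42,"dx": 2.0,"dy": 0,"dz": 0,"ax": 0,"ay": 0,"az": 0}]}}

```text
time_s: 9.08
position: [0.5616, -0.1513, 0.088]
tool_rot: [[0.001, -0.001, 1.0], [-1.0, 0.0, 0.001], [-0.0, -1.0, -0.001]]
ft_force: [0.7, 1.4, -4.4]
grip_width: 0.0444
```

>>> {"api": "jog_arm", "payload": {"rows": [{"hand": 0.42,"dx": 2.0,"dy": 0,"dz": 0,"ax": 0,"ay": 0,"az": 0},{"hand": 0.42,"dx": 2.0,"dy": 0,"dz": 0,"ax": 0,"ay": 0,"az": 0},{"hand": 0.42,"dx": 2.0,"dy": 0,"dz": 0,"ax": 0,"ay": 0,"az": 0},{"hand": 0.42,"dx": 1.9,"dy": 0,"dz": -0.5,"ax": 0,"ay": 0,"az": 0},{"hand": 0.42,"dx": 1.8,"dy": 0,"dz": -1.0,"ax": 0,"ay": 0,"az": 0}]}}

```text
time_s: 9.5
position: [0.5469, -0.249, 0.0878]
tool_rot: [[0.0, 0.0, 1.0], [-1.0, -0.0, 0.0], [0.0, -1.0, 0.0]]
ft_force: [-0.7, -0.9, -4.0]
grip_width: 0.0446
```

>>> {"api": "jog_arm", "payload": {"rows": [{"hand": 0.42,"dx": 1.6,"dy": 0,"dz": -1.5,"ax": 0,"ay": 0,"az": 0},{"hand": 0.42,"dx": 1.5,"dy": 0,"dz": -1.8,"ax": 0,"ay": 0,"az": 0},{"hand": 0.42,"dx": 1.3,"dy": 0,"dz": -2.0,"ax": 0,"ay": 0,"az": 0},{"hand": 0.42,"dx": 1.2,"dy": 0,"dz": -2.0,"ax": 0,"ay": 0,"az": 0},{"hand": 0.42,"dx": 1.0,"dy": 0,"dz": -1.8,"ax": 0,"ay": 0,"az": 0}]}}

```text
time_s: 9.92
position: [0.4543, -0.3145, 0.088]
tool_rot: [[-0.0, -0.001, 1.0], [-1.0, -0.0, -0.0], [0.0, -1.0, -0.001]]
ft_force: [0.4, -0.1, -4.2]
grip_width: 0.0447
```

```bash
python3 - <<'E'
from plan import *
st();plan([.4245,-.3305,.089],90,5)
E
```

```text
t 9.9167 p [ 0.4543 -0.3145  0.088 ] yaw 89.98475824353181 tilt [-0.0005 -0.0001 -1.    ] F [ 0.4239 -0.0573 -4.2293] w 0.04465491927555471 q [-46.9637  30.3593  86.009   -0.0275  63.6498 -46.9363]
0 dx 0.32 dy -0.02 dz -0.60 | ax 0.01 ay -0.00 az 0.00
1 dx 0.32 dy -0.02 dz -0.59 | ax 0.01 ay -0.00 az 0.00
2 dx 0.32 dy -0.02 dz -0.60 | ax 0.00 ay -0.01 az 0.00
3 dx 0.32 dy -0.02 dz -0.59 | ax 0.01 ay -0.00 az 0.00
4 dx 0.32 dy -0.02 dz -0.60 | ax 0.00 ay -0.01 az 0.00
end [ 0.4245 -0.3305  0.089 ] t 9.9167 w 0.04465491927555471
```

>>> {"api": "jog_arm", "payload": {"rows": [{"hand": 0.42,"dx": 0.6,"dy": 0,"dz": -1.2,"ax": 0,"ay": 0,"az": 0},{"hand": 0.42,"dx": 0.5,"dy": 0,"dz": -1.0,"ax": 0,"ay": 0,"az": 0},{"hand": 0.42,"dx": 0.4,"dy": 0,"dz": -0.6,"ax": 0,"ay": 0,"az": 0},{"hand": 0.42,"dx": 0.2,"dy": 0,"dz": -0.3,"ax": 0,"ay": 0,"az": 0},{"hand": 0.42,"dx": 0,"dy": 0,"dz": 0,"ax": 0,"ay": 0,"az": 0}]}}

```text
time_s: 10.33
position: [0.4249, -0.3301, 0.0883]
tool_rot: [[0.0, 0.0, 1.0], [-1.0, -0.0, 0.0], [0.0, -1.0, 0.0]]
ft_force: [-0.1, 0.3, -3.7]
grip_width: 0.0447
```

```bash
python3 - <<'E'
from plan import *
a=snap('scene','s8');b=snap('top','t8');st()
cv2.imwrite('pics/zs_9.png',cv2.resize(a[140:265,240:400][:,:,::-1],None,fx=5,fy=5,interpolation=2)[:600])
cv2.imwrite('pics/zt_9.png',cv2.resize(b[210:330,230:390][:,:,::-1],None,fx=5,fy=5,interpolation=2))
E
```

```text
t 10.4333 p [ 0.4255 -0.3295  0.0883] yaw 90.0680694984413 tilt [ 0.0004 -0.     -1.    ] F [-0.2323  0.5806 -4.0765] w 0.04463984311821193 q [-50.3709  29.1436  88.3637   0.0171  62.4791 -50.4469]
```

View pics/zs_9.png

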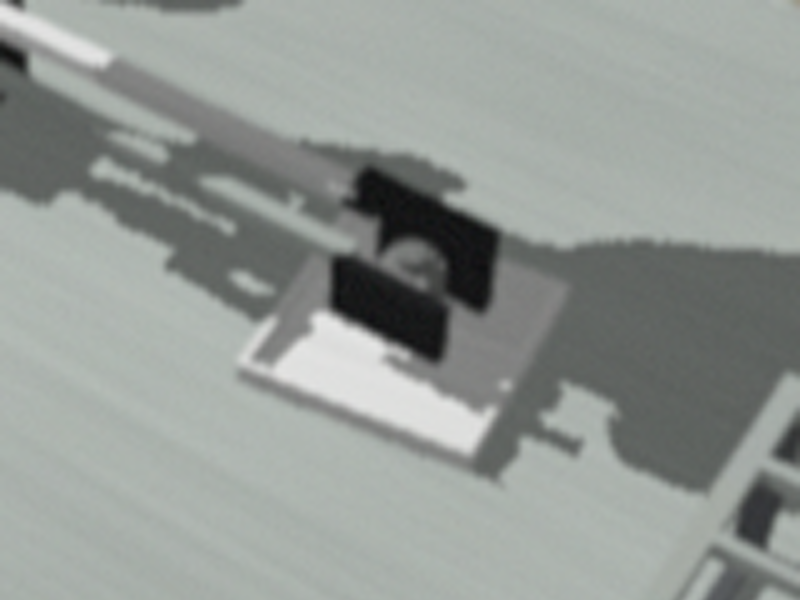

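View pics/zt_9.png

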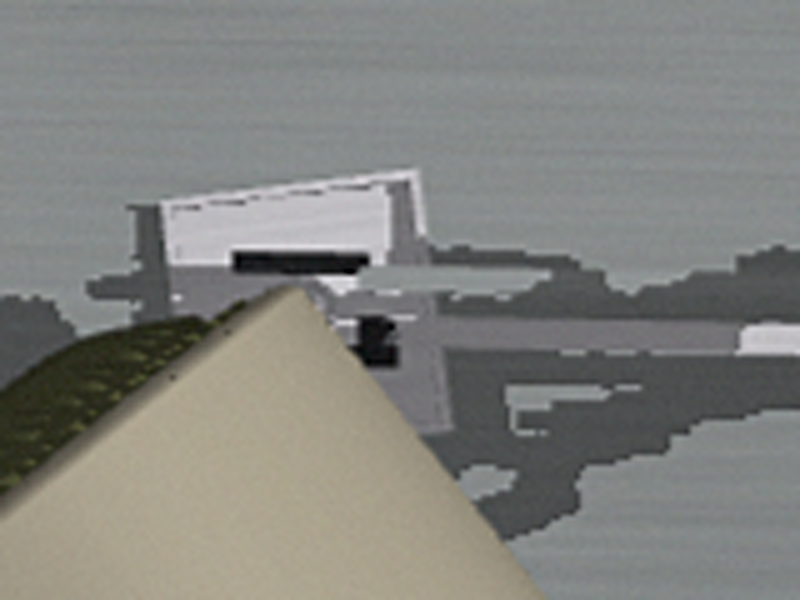

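```bash
python3 - <<'E'
from fit import *
S=lambda a,b:(240+a/5,140+b/5)
u=lambda a,b:(230+a/5,210+b/5)
for n,p in[('trig tip bot',(440,361)),('trig rear bot',(333,306)),('fixed tip bot',(489,312))]: print(n,ray('scene',*S(*p),.027))
for n,p in[('tray sw',(240,370)),('tray s',(470,460)),('tray e',(570,285))]: print(n,ray('scene',*S(*p),.012))
print('top: trig rear',ray('top',*u(368,252),.07),ray('top',*u(232,252),.07),'tray R',ray('top',*u(418,172),.012),ray('top',*u(453,430),.012),ray('top',*u(162,203),.012))
E
```

```text
trig tip bot [ 0.4475 -0.0367  0.027 ]
trig rear bot [ 0.4476 -0.0909  0.027 ]
fixed tip bot [ 0.4117 -0.0344  0.027 ]
tray sw [ 0.49  -0.11   0.012]
tray s [ 0.4745 -0.004   0.012 ]
tray e [ 0.3646 -0.0197  0.012 ]
top: trig rear [ 0.4473 -0.0952  0.07  ] [ 0.4463 -0.0415  0.07  ] tray R [ 0.4835 -0.1184  0.012 ] [ 0.3765 -0.1339  0.012 ] [ 0.4685 -0.0101  0.012 ]
```

>>> {"api": "jog_arm", "payload": {"rows": [{"hand": 0.42,"dx": 0.1,"dy": 0.3,"dz": -0.1,"ax": 0,"ay": 0,"az": 0},{"hand": 0.42,"dx": 0,"dy": 0.5,"dz": 0,"ax": 0,"ay": 0,"az": 0},{"hand": 0.42,"dx": 0,"dy": 0.5,"dz": 0,"ax": 0,"ay": 0,"az": 0},{"hand": 0.42,"dx": 0,"dy": 0.4,"dz": 0,"ax": 0,"ay": 0,"az": 0},{"hand": 0.42,"dx": 0,"dy": 0.1,"dz": 0,"ax": 0,"ay": 0,"az": 0}]}}

```text
time_s: 10.85
position: [0.4238, -0.3303, 0.0692]
tool_rot: [[0.001, -0.001, 1.0], [-1.0, 0.001, 0.001], [-0.001, -1.0, -0.001]]
ft_force: [0.1, 0.3, -4.8]
grip_width: 0.0447
```

>>> {"api": "jog_arm", "payload": {"rows": [{"hand": 0.42,"dx": 0,"dy": 0,"dz": 0,"ax": 0,"ay": 0,"az": 0},{"hand": 0.42,"dx": 0,"dy": 0.05,"dz": 0,"ax": 0,"ay": 0,"az": 0},{"hand": 0.42,"dx": 0,"dy": 0.05,"dz": 0,"ax": 0,"ay": 0,"az": 0},{"hand": 0.42,"dx": 0,"dy": 0.05,"dz": 0,"ax": 0,"ay": 0,"az": 0},{"hand": 0.42,"dx": 0,"dy": 0,"dz": 0,"ax": 0,"ay": 0,"az": 0}]}}

```text
time_s: 11.27
position: [0.424, -0.3307, 0.0689]
tool_rot: [[0.001, 0.0, 1.0], [-1.0, -0.0, 0.001], [0.0, -1.0, 0.0]]
ft_force: [-0.6, 0.5, -4.0]
grip_width: 0.0447
```

```bash
python3 - <<'E'
from plan import *
st(); o=status.observe(); print(o['wrist_torque'])
a=snap('scene','s9')
cv2.imwrite('pics/zs_10.png',cv2.resize(a[140:265,240:400][:,:,::-1],None,fx=5,fy=5,interpolation=2)[:600])
st();print(status.observe()['wrist_torque'])
E
```

```text
t 11.2667 p [ 0.424  -0.3307  0.0689] yaw 90.0436363690701 tilt [ 0.0001 -0.0001 -1.    ] F [-0.6191  0.4781 -4.04  ] w 0.044656479036073816 q [-50.5721  30.6423  89.6395   0.0001  59.7108 -50.6157]
[-0.1396  0.0495  0.0127]
t 11.3167 p [ 0.424  -0.3307  0.0689] yaw 90.04372279347362 tilt [ 0.0001 -0.0001 -1.    ] F [ 0.1809 -0.2741 -5.0434] w 0.045143410525060955 q [-50.573   30.6403  89.6367  -0.0009  59.7144 -50.6162]
[-0.1704  0.0269 -0.0448]
```

View pics/zs_10.png

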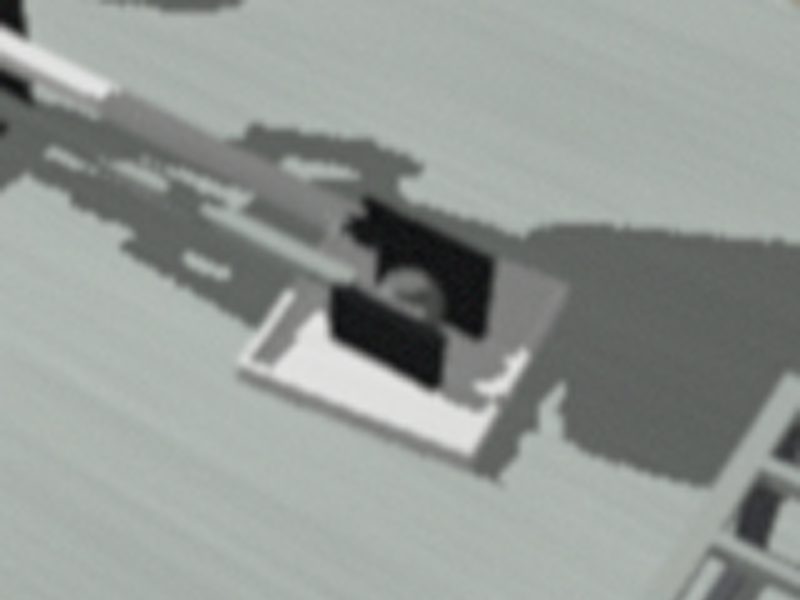

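>>> {"api": "jog_arm", "payload": {"rows": [{"hand": 0.42,"dx": 0,"dy": 0.05,"dz": 0,"ax": 0,"ay": 0,"az": 0},{"hand": 0.42,"dx": 0,"dy": 0.05,"dz": 0,"ax": 0,"ay": 0,"az": 0},{"hand": 0.42,"dx": 0,"dy": 0,"dz": 0,"ax": 0,"ay": 0,"az": 0},{"hand": 0.42,"dx": 0,"dy": 0,"dz": 0,"ax": 0,"ay": 0,"az": 0},{"hand": 0.42,"dx": 0,"dy": 0,"dz": 0,"ax": 0,"ay": 0,"az": 0}]}}

```text
time_s: 11.73
position: [0.4241, -0.3308, 0.0679]
tool_rot: [[0.001, 0.0, 1.0], [-1.0, -0.0, 0.001], [0.0, -1.0, 0.0]]
ft_force: [-0.9, -0.9, -4.6]
grip_width: 0.0443
```

```bash
python3 - <<'E'
from plan import *
st(); o=status.observe(); print(o['wrist_torque'])
E
```

```text
t 11.7333 p [ 0.4241 -0.3308  0.0679] yaw 90.03917343995376 tilt [ 0.0001 -0.0001 -1.    ] F [-0.8787 -0.928  -4.5876] w 0.04431187744972962 q [-50.5747  30.7233  89.6917   0.0035  59.5787 -50.6157]
[ 0.0259  0.0173 -0.037 ]
```

>>> {"api": "jog_arm", "payload": {"rows": [{"hand": 0.42,"dx": 0,"dy": 0.05,"dz": 0,"ax": 0,"ay": 0,"az": 0},{"hand": 0.42,"dx": 0,"dy": 0,"dz": 0,"ax": 0,"ay": 0,"az": 0},{"hand": 0.42,"dx": 0,"dy": 0,"dz": 0,"ax": 0,"ay": 0,"az": 0},{"hand": 0.42,"dx": 0,"dy": 0,"dz": 0,"ax": 0,"ay": 0,"az": 0},{"hand": 0.42,"dx": 0,"dy": 0,"dz": 0,"ax": 0,"ay": 0,"az": 0}]}}

```text
time_s: 12.15
position: [0.4241, -0.3308, 0.0674]
tool_rot: [[0.001, 0.0, 1.0], [-1.0, -0.0, 0.001], [0.0, -1.0, 0.0]]
ft_force: [0.0, -1.3, -3.0]
grip_width: 0.0446
```

```bash
python3 - <<'E'
from plan import *
st(); o=status.observe(); print(o['wrist_torque'])
E
```

```text
t 12.15 p [ 0.4241 -0.3308  0.0674] yaw 90.03919416539959 tilt [ 0.0002 -0.0002 -1.    ] F [ 0.0358 -1.3276 -3.0241] w 0.044556004480283434 q [-50.5734  30.7619  89.7175   0.0029  59.5019 -50.614 ]
[ 0.0734 -0.0161 -0.0429]
```

>>> {"api": "jog_arm", "payload": {"rows": [{"hand": 0.53,"dx": 0,"dy": 0,"dz": 0,"ax": 0,"ay": 0,"az": 0},{"hand": 0.54,"dx": 0,"dy": 0,"dz": 0,"ax": 0,"ay": 0,"az": 0},{"hand": 0.55,"dx": 0,"dy": 0,"dz": 0,"ax": 0,"ay": 0,"az": 0},{"hand": 0.57,"dx": 0,"dy": 0,"dz": 0,"ax": 0,"ay": 0,"az": 0},{"hand": 0.59,"dx": 0,"dy": 0,"dz": 0,"ax": 0,"ay": 0,"az": 0}]}}

```text
time_s: 12.57
position: [0.424, -0.3306, 0.0672]
tool_rot: [[0.001, -0.0, 1.0], [-1.0, 0.0, 0.001], [-0.0, -1.0, -0.0]]
ft_force: [-0.2, 0.6, -5.0]
grip_width: 0.0507
```

>>> {"api": "jog_arm", "payload": {"rows": [{"hand": 0.61,"dx": 0,"dy": 0,"dz": 0,"ax": 0,"ay": 0,"az": 0},{"hand": 0.63,"dx": 0,"dy": 0,"dz": 0,"ax": 0,"ay": 0,"az": 0},{"hand": 0.65,"dx": 0,"dy": 0,"dz": 0,"ax": 0,"ay": 0,"az": 0},{"hand": 0.67,"dx": 0,"dy": 0,"dz": 0,"ax": 0,"ay": 0,"az": 0},{"hand": 0.67,"dx": 0,"dy": 0,"dz": 0,"ax": 0,"ay": 0,"az": 0}]}}

```text
time_s: 12.98
position: [0.424, -0.3307, 0.0673]
tool_rot: [[0.001, -0.0, 1.0], [-1.0, 0.0, 0.001], [-0.0, -1.0, -0.0]]
ft_force: [0.5, 0.7, -3.5]
grip_width: 0.0573
```

```bash
python3 - <<'E'
from plan import *
a=snap('scene','s10');st();print(status.observe()['wrist_torque'])
cv2.imwrite('pics/zs_11.png',cv2.resize(a[140:265,240:400][:,:,::-1],None,fx=5,fy=5,interpolation=2)[:600])
E
```

```text
t 13.0333 p [ 0.424  -0.3307  0.0673] yaw 90.04355572528236 tilt [-0. -0. -1.] F [-0.0458 -0.0179 -4.2456] w 0.05730938003276011 q [-50.5734  30.7672  89.7293  -0.0018  59.503  -50.616 ]
[-0.0624 -0.0199  0.0202]
```

View pics/zs_11.png

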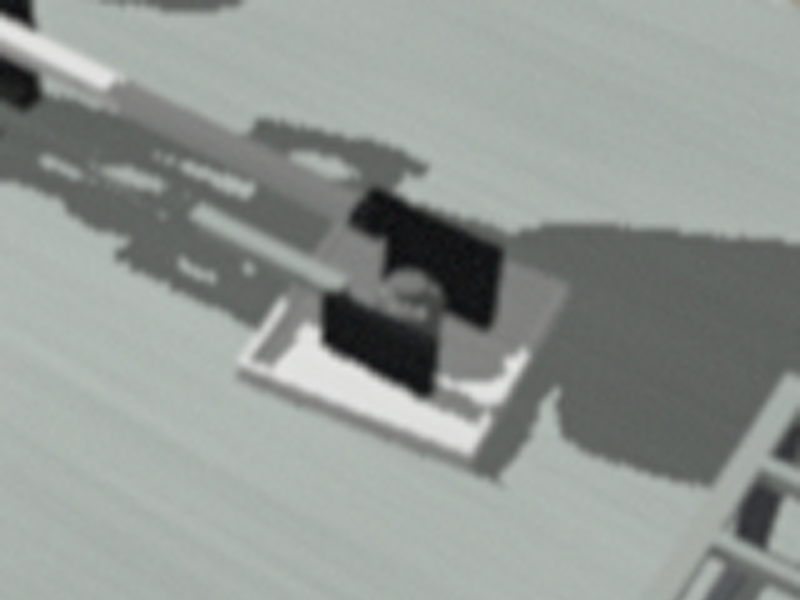

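>>> {"api": "jog_arm", "payload": {"rows": [{"hand": 0.67,"dx": 0,"dy": -0.2,"dz": 0,"ax": 0,"ay": 0,"az": 0},{"hand": 0.67,"dx": 0,"dy": -0.6,"dz": 0,"ax": 0,"ay": 0,"az": 0},{"hand": 0.67,"dx": 0,"dy": -0.9,"dz": 0,"ax": 0,"ay": 0,"az": 0},{"hand": 0.67,"dx": 0,"dy": -1.1,"dz": 0,"ax": 0,"ay": 0,"az": 0},{"hand": 0.67,"dx": 0,"dy": -1.1,"dz": 0,"ax": 0,"ay": 0,"az": 0}]}}

```text
time_s: 13.45
position: [0.4241, -0.3308, 0.1076]
tool_rot: [[0.001, 0.0, 1.0], [-1.0, -0.0, 0.001], [0.0, -1.0, 0.0]]
ft_force: [0.2, 0.1, -2.9]
grip_width: 0.0573
```

>>> {"api": "jog_arm", "payload": {"rows": [{"hand": 0.67,"dx": 0,"dy": -1.0,"dz": 0,"ax": 0,"ay": 0,"az": 0},{"hand": 0.67,"dx": 0,"dy": -0.8,"dz": 0,"ax": 0,"ay": 0,"az": 0},{"hand": 0.67,"dx": 0,"dy": -0.5,"dz": 0,"ax": 0,"ay": 0,"az": 0},{"hand": 0.67,"dx": 0,"dy": 0,"dz": 0,"ax": 0,"ay": 0,"az": 0},{"hand": 0.67,"dx": 0,"dy": 0,"dz": 0,"ax": 0,"ay": 0,"az": 0}]}}

```text
time_s: 13.87
position: [0.424, -0.3306, 0.1293]
tool_rot: [[0.001, 0.0, 1.0], [-1.0, -0.0, 0.001], [0.0, -1.0, 0.0]]
ft_force: [0.0, -0.1, -4.8]
grip_width: 0.0572
```

```bash
python3 - <<'E'
from plan import *
a=snap('scene','s11');st();plan([.553,-.335,.129],84.5,10)
cv2.imwrite('pics/zs_12.png',cv2.resize(a[140:265,240:400][:,:,::-1],None,fx=5,fy=5,interpolation=2)[:600])
E
```

```text
t 13.9167 p [ 0.4239 -0.3305  0.129 ] yaw 90.0435428699974 tilt [-0.0005  0.0006 -1.    ] F [ 0.2092  0.302  -3.7734] w 0.05700397120530081 q [-50.5734  26.1843  85.5568  -0.0002  68.3034 -50.6168]
0 dx 0.05 dy -0.00 dz 1.29 | ax 0.00 ay 0.55 az -0.00
1 dx 0.03 dy -0.00 dz 1.29 | ax 0.00 ay 0.55 az -0.00
2 dx 0.02 dy -0.00 dz 1.29 | ax 0.00 ay 0.56 az -0.00
3 dx 0.01 dy -0.00 dz 1.29 | ax 0.00 ay 0.55 az -0.00
4 dx -0.00 dy -0.00 dz 1.29 | ax 0.01 ay 0.56 az -0.01
5 dx -0.02 dy -0.00 dz 1.29 | ax 0.00 ay 0.55 az -0.00
6 dx -0.03 dy -0.00 dz 1.29 | ax 0.01 ay 0.56 az -0.01
7 dx -0.04 dy -0.00 dz 1.30 | ax 0.00 ay 0.55 az -0.00
8 dx -0.06 dy -0.00 dz 1.29 | ax 0.01 ay 0.56 az -0.01
9 dx -0.06 dy -0.01 dz 1.30 | ax 0.00 ay 0.55 az -0.00
end [ 0.553 -0.335  0.129] t 13.9167 w 0.05700397120530081
```

View pics/zs_12.png

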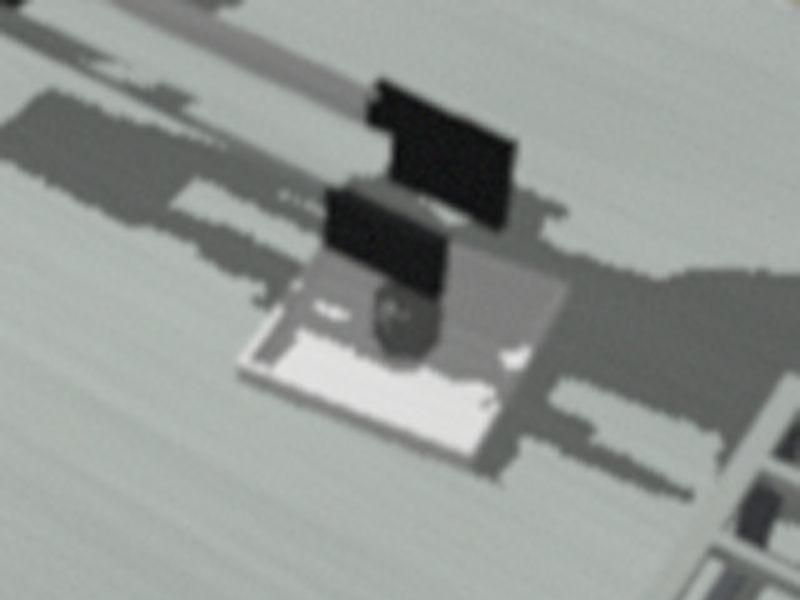

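>>> {"api": "jog_arm", "payload": {"rows": [{"hand": 0.67,"dx": 0,"dy": 0,"dz": 0.8,"ax": 0,"ay": 0.5,"az": 0},{"hand": 0.67,"dx": 0,"dy": 0,"dz": 1.4,"ax": 0,"ay": 0.6,"az": 0},{"hand": 0.67,"dx": 0,"dy": 0,"dz": 1.8,"ax": 0,"ay": 0.6,"az": 0},{"hand": 0.67,"dx": 0,"dy": 0,"dz": 2.0,"ax": 0,"ay": 0.6,"az": 0},{"hand": 0.67,"dx": 0,"dy": 0,"dz": 2.0,"ax": 0,"ay": 0.6,"az": 0}]}}

```text
time_s: 14.33
position: [0.5052, -0.3323, 0.1287]
tool_rot: [[-0.051, -0.001, 0.999], [-0.999, 0.001, -0.051], [-0.001, -1.0, -0.001]]
ft_force: [0.2, 0.2, -4.4]
grip_width: 0.0573
```

>>> {"api": "jog_arm", "payload": {"rows": [{"hand": 0.67,"dx": 0,"dy": 0,"dz": 2.0,"ax": 0,"ay": 0.6,"az": 0},{"hand": 0.67,"dx": 0,"dy": 0,"dz": 1.8,"ax": 0,"ay": 0.6,"az": 0},{"hand": 0.67,"dx": 0,"dy": 0,"dz": 1.4,"ax": 0,"ay": 0.6,"az": 0},{"hand": 0.67,"dx": 0,"dy": 0.5,"dz": 0.7,"ax": 0,"ay": 0.5,"az": 0},{"hand": 0.67,"dx": 0,"dy": 1.0,"dz": 0,"ax": 0,"ay": 0,"az": 0}]}}

```text
time_s: 14.75
position: [0.5645, -0.3362, 0.1139]
tool_rot: [[-0.089, 0.001, 0.996], [-0.996, -0.001, -0.089], [0.001, -1.0, 0.002]]
ft_force: [0.1, 0.3, -4.6]
grip_width: 0.0571
```

>>> {"api": "jog_arm", "payload": {"rows": [{"hand": 0.67,"dx": 0,"dy": 1.4,"dz": 0,"ax": 0,"ay": 0,"az": 0},{"hand": 0.67,"dx": 0,"dy": 1.4,"dz": 0,"ax": 0,"ay": 0,"az": 0},{"hand": 0.67,"dx": 0,"dy": 1.0,"dz": 0,"ax": 0,"ay": 0,"az": 0},{"hand": 0.67,"dx": 0,"dy": 0.5,"dz": 0,"ax": 0,"ay": 0,"az": 0},{"hand": 0.67,"dx": 0,"dy": 0.1,"dz": 0,"ax": 0,"ay": 0,"az": 0}]}}

```text
time_s: 15.17
position: [0.5621, -0.3358, 0.0688]
tool_rot: [[-0.09, -0.002, 0.996], [-0.996, 0.002, -0.09], [-0.002, -1.0, -0.002]]
ft_force: [0.1, 0.4, -3.4]
grip_width: 0.0575
```

```bash
python3 - <<'E'
from plan import *
a=snap('scene','s12');st();print(status.observe()['wrist_torque'])
cv2.imwrite('pics/zs_13.png',cv2.resize(a[110:290,120:360][:,:,::-1],None,fx=3.3,fy=3.3,interpolation=2)[:600])
E
```

```text
t 15.2167 p [ 0.5625 -0.3361  0.0697] yaw 84.82721181282746 tilt [-0.001   0.0007 -1.    ] F [ 0.1505 -0.526  -3.565 ] w 0.05723691860008568 q [-41.1901  40.3067  68.8705  -0.0052  70.891  -36.0156]
[0.0042 0.0662 0.0119]
```

View pics/zs_13.png

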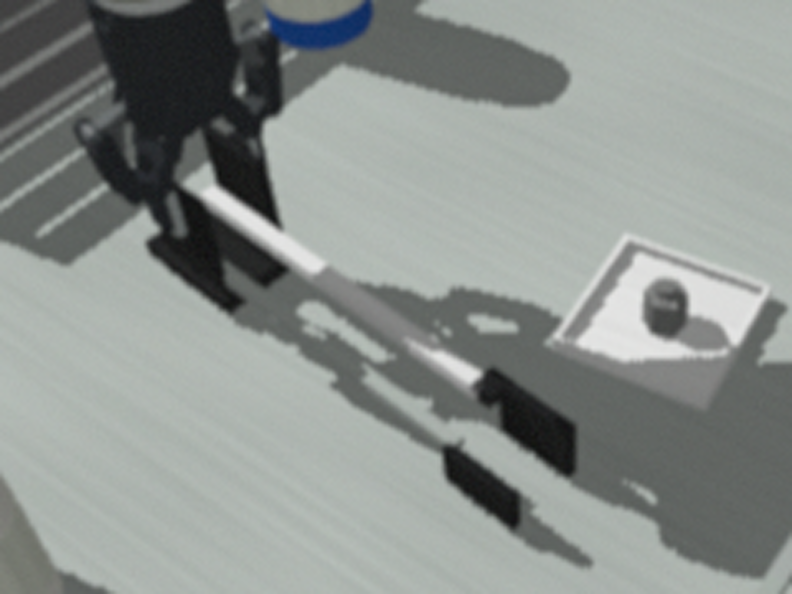

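>>> {"api": "jog_arm", "payload": {"rows": [{"hand": 0.67,"dx": 0,"dy": 0.3,"dz": 0,"ax": 0,"ay": 0,"az": 0},{"hand": 0.67,"dx": 0,"dy": 0.2,"dz": 0,"ax": 0,"ay": 0,"az": 0},{"hand": 0.67,"dx": 0,"dy": 0.15,"dz": 0,"ax": 0,"ay": 0,"az": 0},{"hand": 0.67,"dx": 0,"dy": 0.1,"dz": 0,"ax": 0,"ay": 0,"az": 0},{"hand": 0.67,"dx": 0,"dy": 0,"dz": 0,"ax": 0,"ay": 0,"az": 0}]}}

```text
time_s: 15.63
position: [0.5628, -0.3361, 0.0628]
tool_rot: [[-0.09, -0.0, 0.996], [-0.996, -0.0, -0.09], [0.0, -1.0, -0.0]]
ft_force: [0.3, -0.2, -2.7]
grip_width: 0.0573
```

>>> {"api": "jog_arm", "payload": {"rows": [{"hand": 0.67,"dx": 0,"dy": 0.05,"dz": 0,"ax": 0,"ay": 0,"az": 0},{"hand": 0.67,"dx": 0,"dy": 0.05,"dz": 0,"ax": 0,"ay": 0,"az": 0},{"hand": 0.67,"dx": 0,"dy": 0,"dz": 0,"ax": 0,"ay": 0,"az": 0},{"hand": 0.67,"dx": 0,"dy": 0,"dz": 0,"ax": 0,"ay": 0,"az": 0},{"hand": 0.67,"dx": 0,"dy": 0,"dz": 0,"ax": 0,"ay": 0,"az": 0}]}}

```text
time_s: 16.05
position: [0.5629, -0.3362, 0.0619]
tool_rot: [[-0.09, 0.0, 0.996], [-0.996, -0.0, -0.09], [0.0, -1.0, 0.0]]
ft_force: [0.4, 0.6, -4.2]
grip_width: 0.0573
```

```bash
python3 - <<'E'
from plan import *
st();print(status.observe()['wrist_torque'])
E
```

```text
t 16.05 p [ 0.5629 -0.3362  0.0619] yaw 84.8442316729866 tilt [ 0.0001 -0.     -1.    ] F [ 0.4139  0.6496 -4.1605] w 0.057303149203083346 q [-41.1697  40.8029  69.2955   0.0025  69.8958 -36.0148]
[ 0.0037 -0.0136 -0.0183]
```

>>> {"api": "jog_arm", "payload": {"rows": [{"hand": 0.67,"dx": 0,"dy": 0.05,"dz": 0,"ax": 0,"ay": 0,"az": 0},{"hand": 0.67,"dx": 0,"dy": 0.05,"dz": 0,"ax": 0,"ay": 0,"az": 0},{"hand": 0.67,"dx": 0,"dy": 0.05,"dz": 0,"ax": 0,"ay": 0,"az": 0},{"hand": 0.67,"dx": 0,"dy": 0,"dz": 0,"ax": 0,"ay": 0,"az": 0},{"hand": 0.67,"dx": 0,"dy": 0,"dz": 0,"ax": 0,"ay": 0,"az": 0}]}}

```text
time_s: 16.47
position: [0.563, -0.3362, 0.0605]
tool_rot: [[-0.09, 0.0, 0.996], [-0.996, -0.0, -0.09], [0.0, -1.0, 0.0]]
ft_force: [-0.2, -0.8, -2.1]
grip_width: 0.0572
```

```bash
python3 - <<'E'
from plan import *
st();print(status.observe()['wrist_torque'])
E
```

```text
t 16.4667 p [ 0.563  -0.3362  0.0605] yaw 84.83964252257252 tilt [ 0.0003 -0.0002 -1.    ] F [-0.2086 -0.7869 -2.1455] w 0.057191339247906196 q [-41.1723  40.8926  69.3725   0.0027  69.715  -36.0129]
[ 0.1655  0.0086 -0.0957]
```

Partial contact (jaw tip takes load first); a touch lower.

>>> {"api": "jog_arm", "payload": {"rows": [{"hand": 0.67,"dx": 0,"dy": 0.05,"dz": 0,"ax": 0,"ay": 0,"az": 0},{"hand": 0.67,"dx": 0,"dy": 0.03,"dz": 0,"ax": 0,"ay": 0,"az": 0},{"hand": 0.67,"dx": 0,"dy": 0,"dz": 0,"ax": 0,"ay": 0,"az": 0},{"hand": 0.67,"dx": 0,"dy": 0,"dz": 0,"ax": 0,"ay": 0,"az": 0},{"hand": 0.67,"dx": 0,"dy": 0,"dz": 0,"ax": 0,"ay": 0,"az": 0}]}}

```text
time_s: 16.88
position: [0.563, -0.3362, 0.0605]
tool_rot: [[-0.09, 0.001, 0.996], [-0.996, -0.001, -0.09], [0.001, -1.0, 0.001]]
ft_force: [-1.6, 1.6, 6.0]
grip_width: 0.0574
```

>>> {"api": "jog_arm", "payload": {"rows": [{"hand": 0.69,"dx": 0,"dy": 0,"dz": 0,"ax": 0,"ay": 0,"az": 0},{"hand": 0.71,"dx": 0,"dy": 0,"dz": 0,"ax": 0,"ay": 0,"az": 0},{"hand": 0.75,"dx": 0,"dy": 0,"dz": 0,"ax": 0,"ay": 0,"az": 0},{"hand": 0.85,"dx": 0,"dy": 0,"dz": 0,"ax": 0,"ay": 0,"az": 0},{"hand": 1,"dx": 0,"dy": 0,"dz": 0,"ax": 0,"ay": 0,"az": 0}]}}

```text
time_s: 17.3
position: [0.5629, -0.3362, 0.0594]
tool_rot: [[-0.09, 0.0, 0.996], [-0.996, -0.0, -0.09], [0.0, -1.0, 0.0]]
ft_force: [0.1, 0.5, 0.2]
grip_width: 0.0826
```

```bash
python3 - <<'E'
from plan import *
a=snap('scene','s13');st()
cv2.imwrite('pics/zs_14.png',cv2.resize(a[110:290,120:360][:,:,::-1],None,fx=3.3,fy=3.3,interpolation=2)[:600])
E
```

```text
t 17.35 p [ 0.5629 -0.3362  0.0594] yaw 84.84669415514185 tilt [-0.0001  0.     -1.    ] F [-0.177   0.1331  0.2027] w 0.08530506107000627 q [-41.1706  40.9634  69.4248  -0.0019  69.6148 -36.0167]
```

View pics/zs_14.png

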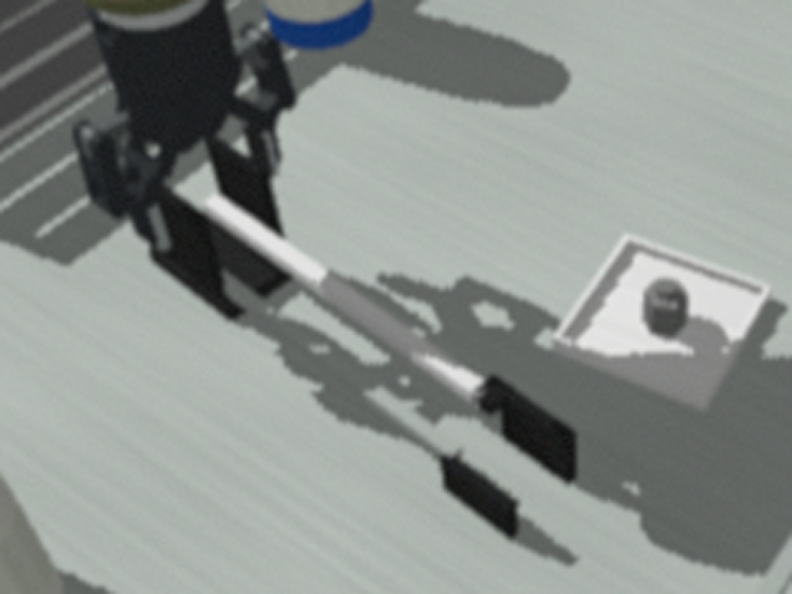

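Reacher released and standing; retreat straight up.

>>> {"api": "jog_arm", "payload": {"rows": [{"hand": 1,"dx": 0,"dy": -0.6,"dz": 0,"ax": 0,"ay": 0,"az": 0},{"hand": 1,"dx": 0,"dy": -1.5,"dz": 0,"ax": 0,"ay": 0,"az": 0},{"hand": 1,"dx": 0,"dy": -2.5,"dz": 0,"ax": 0,"ay": 0,"az": 0},{"hand": 1,"dx": 0,"dy": -3,"dz": 0,"ax": 0,"ay": 0,"az": 0},{"hand": 1,"dx": 0,"dy": -3,"dz": 0,"ax": 0,"ay": 0,"az": 0}]}}

```text
time_s: 17.77
position: [0.5627, -0.336, 0.1669]
tool_rot: [[-0.09, -0.0, 0.996], [-0.996, 0.0, -0.09], [-0.0, -1.0, -0.001]]
ft_force: [0.3, 0.1, 0.2]
grip_width: 0.0853
```

>>> {"api": "jog_arm", "payload": {"rows": [{"hand": 1,"dx": 0,"dy": -2.5,"dz": 0,"ax": 0,"ay": 0,"az": 0},{"hand": 1,"dx": 0,"dy": -1.5,"dz": 0,"ax": 0,"ay": 0,"az": 0},{"hand": 1,"dx": 0,"dy": -0.5,"dz": 0,"ax": 0,"ay": 0,"az": 0},{"hand": 1,"dx": 0,"dy": 0,"dz": 0,"ax": 0,"ay": 0,"az": 0},{"hand": 1,"dx": 0,"dy": 0,"dz": 0,"ax": 0,"ay": 0,"az": 0}]}}

```text
time_s: 18.18
position: [0.5626, -0.3359, 0.2096]
tool_rot: [[-0.09, -0.001, 0.996], [-0.996, 0.001, -0.09], [-0.001, -1.0, -0.001]]
ft_force: [-0.9, 0.4, -0.5]
grip_width: 0.0853
```

```bash
python3 - <<'E'
from plan import *
a=snap('scene','s14');b=snap('top','t14');st()
E
```

```text
t 18.2833 p [ 0.5625 -0.3358  0.2089] yaw 84.84558776512755 tilt [-0.0021  0.0018 -1.    ] F [ 0.7972 -0.2154 -0.2818] w 0.08554354576275584 q [-41.1684  33.5672  57.7802  -0.0018  88.813  -36.0138]
```

View pics/s14.png

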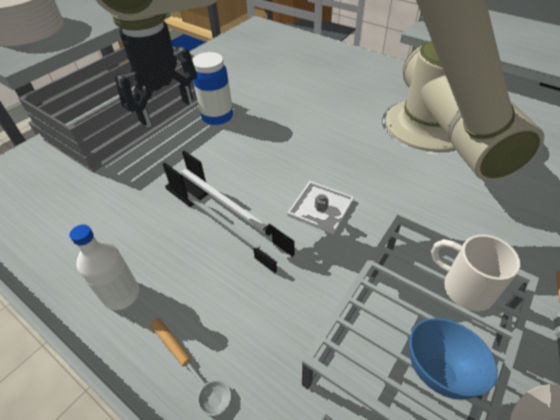

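View pics/t14.png

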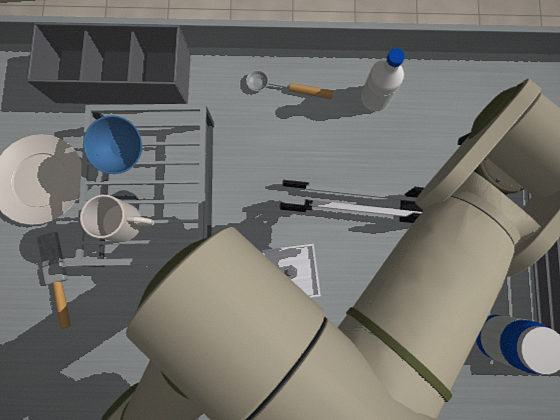

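```bash
python3 -c "
from rig import job; print(job.close_job())"
```

```text
the job is handed in; nothing more can be done
None
```

The cap is upright in the tray, and the reacher is standing on the open bench at about its starting place. I handed the job in at about 18.3 s of the 67 s allowed.

- **Reaching in:** I carried the reacher at 57 mm, went in over the sill at about 25 mm, and squeezed at 23 N. The plates stopped 45 mm apart, so about 15 mm of trigger travel and roughly 8 N on the cap by the spring figures.
- **Placing the cap:** I lifted it out over the sill and lowered it in small steps. The wrist moment showed light contact of about 1 N with the tray floor before I opened the jaws.
- **Final checks:** The last scene picture shows the cap standing near the middle of the tray, at pixel (321, 202). The reacher is upright, clear of rack and tray, with its jaws at about (280, 238) and (265, 260). The gripper is about 15 cm above the reacher and touching nothing. The mug, bowl and the other things in view look unmoved.
- **Disagreements:** The two cameras disagreed by 3 to 6 mm, so I lined up the jaws to the cap and tray within each picture. When I set the reacher down, the jaw tip took load before the heel, and the wrist force reached about 6 N.
- **Not checked directly:** In the last top view the arm hides part of the tray, so only the scene camera shows all of it. I saw no sign of a cracked cap, but a crack could only be judged from the pictures and the force estimate.

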